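# Cap the tubs and load the labeller's roller infeed

## Task

Get the labeller's infeed ready and run it: slide the blue end stop fully across the low end of the roller lane, press every red lid fully down on its tub, and only then set each closed tub upright on the rollers so that all of them run down and queue against the stop. When all the tubs on the table are queued, press the green start button down and let go; leave the label roll and the bottle alone.

Things in the scene. Friction and masses are not known exactly. Their poses are not given: they have to be found in the camera images.
- lane: Fixed roller lane, 490 x 116 mm: free grey rollers between white guides (78 mm apart inside, 10 mm above the roller tops). Origin: on the table under its middle; z up, y along the lane to its HIGH end, x across. Roller tops slope 0.12 rad, 81 mm above the table at y = 0. Tubs set on them run to the low end by themselves, and off it if the stop is open.
- lane_stop (a point): Point on the roller tops, mid-lane, at the stopping face of the end stop when that is across the lane (lane y about -230 mm). The first tub's centre comes to rest about 30 mm up-lane of it, the others 64 mm apart behind it. Axes as lane.
- lane_load (a point): Point on the roller tops, mid-lane, near the high end (lane y = about 148 mm): a good place to set tubs down; the queue of up to four tubs stays short of it. Axes as lane.
- stop_gate (a joint): Blue end stop, a plate 86 mm wide and 6 mm thick that slides across the lane's low end along lane +x (away from the robot) with a black grip post on top. 0 = open (plate beside the lane on the robot's side), 0.088 m = fully across the lane. About 2 N moves it and it stays where left.
- gate_grip (a point): Centre of the stop's black grip post, 16 x 16 mm in section, upright, faces along lane x and y, standing 40 mm tall on a foot behind the blue plate (16 mm of post above this point, 24 mm below it). Moves with the stop.
- start (a joint): Green push button on the white control box; 0 = up, 0.006 m = fully down (takes about 5 N), springs back.
- start_top (a point): Centre of the top face of the green button (30 mm across); pressed straight down.
- control_box: Fixed white control box, 90 x 100 x 35 mm, with the start button in the middle of its top. Origin: centre of its underside.
- label_roll: White paper label roll, 84 mm across, 60 mm tall, standing on end; a bystander to leave alone. Origin: centre of its underside.
- spray_bottle: Bottle, 60 mm across, 160 mm tall, with a blue cap; a bystander to leave alone. Origin: centre of its underside.
- tub1: Square white tub with a green band, 60 x 60 mm, body 74 mm tall, 0.18 to 0.29 kg, with a red lid (64 x 64 mm, 13 mm deep) captive on it. Origin: centre of its underside, z up, x and y square to its sides. The sides below the lid (up to 65 mm) can be gripped. Absent in some runs.
- lid1 (a joint): How far the lid of tub1 is pressed down: about 0 to 0.002 m at the start (lid stands proud), 0.008 m = fully home. It takes about 9 N straight down on the middle of the lid and stays where left.
- lid1_top (a point): Centre of the top face of the lid of tub1: 86 mm above the tub's underside when the lid is fully up, 78 mm when fully home.
- tub2: Square white tub with a green band, 60 x 60 mm, body 74 mm tall, 0.18 to 0.29 kg, with a red lid (64 x 64 mm, 13 mm deep) captive on it. Origin: centre of its underside, z up, x and y square to its sides. The sides below the lid (up to 65 mm) can be gripped. Absent in some runs.
- lid2 (a joint): How far the lid of tub2 is pressed down: about 0 to 0.002 m at the start (lid stands proud), 0.008 m = fully home. It takes about 9 N straight down on the middle of the lid and stays where left.
- lid2_top (a point): Centre of the top face of the lid of tub2: 86 mm above the tub's underside when the lid is fully up, 78 mm when fully home.
- tub3: Square white tub with a green band, 60 x 60 mm, body 74 mm tall, 0.18 to 0.29 kg, with a red lid (64 x 64 mm, 13 mm deep) captive on it. Origin: centre of its underside, z up, x and y square to its sides. The sides below the lid (up to 65 mm) can be gripped. Absent in some runs.
- lid3 (a joint): How far the lid of tub3 is pressed down: about 0 to 0.002 m at the start (lid stands proud), 0.008 m = fully home. It takes about 9 N straight down on the middle of the lid and stays where left.
- lid3_top (a point): Centre of the top face of the lid of tub3: 86 mm above the tub's underside when the lid is fully up, 78 mm when fully home.
- tub4: Square white tub with a green band, 60 x 60 mm, body 74 mm tall, 0.18 to 0.29 kg, with a red lid (64 x 64 mm, 13 mm deep) captive on it. Origin: centre of its underside, z up, x and y square to its sides. The sides below the lid (up to 65 mm) can be gripped. Absent in some runs.
- lid4 (a joint): How far the lid of tub4 is pressed down: about 0 to 0.002 m at the start (lid stands proud), 0.008 m = fully home. It takes about 9 N straight down on the middle of the lid and stays where left.
- lid4_top (a point): Centre of the top face of the lid of tub4: 86 mm above the tub's underside when the lid is fully up, 78 mm when fully home.

How it is judged:
By the outcome, as a careful person would: the job done as asked, in the order asked, and still so for the second after the job is handed in, with the robot touching nothing.
Of tub1, tub2, tub3, tub4 only 3 to 4 are there at a start; the rules pass over those that are not, and their reading is None.
At some moment in a run one of tub1, tub2, tub3, tub4 may be knocked a few centimetres aside while the robot is not near it.
It also fails if it takes over 208 s, if anything falls off the work surface, if the arm or the gripper's body presses on something with over 40 N, if the wrist force passes 120 N, or if a joint passes its speed limit or range.

## Robot

A 6-joint arm with a two-finger parallel gripper is mounted at the origin on the work surface. World frame = base frame: x ahead of the robot, y to its left, z up, the work surface at z = 0. Lengths are in m, angles in rad, forces in N, time in s.
With the tool pointing down it reaches from about 0.3 to 0.85 m from the base axis. Payload 4.2 kg.
Tool frame: the origin (TCP) lies on the front face of the gripper's body, between the roots of the fingers; the fingertips stand 78 mm ahead of it and the grasp point (between the pads) lies 60 mm ahead of it; z points along the fingers, y is the direction in which the jaws open and shut (so a half turn about z gives the same grasp; the last joint's range is limited). The gripper opens to 91 mm and grips with 3 to 60 N. Pads are 32 mm wide; open, the fingers measure 118 mm over their backs; the gripper's body (76 mm by 178 mm) begins 60 mm behind the grasp point.
Start: joints at [1.168, 0.32, 1.565, -0, 1.257, -0.02], TCP at [0.215, 0.533, 0.292] pointing down, gripper open.
Joint ranges: [-3.11, 3.11], [-0.84, 2.01], [0.21, 2.61], [-1.34, 4.49], [0.05, 2.63], [-2.56, 2.56]. Speed limits (rad/s): [2.57, 2.57, 3.14, 3.14, 3.14, 3.14].

## Interface

Orientations are given as a unit quaternion [w, x, y, z].
In Python, from workcell import ctrl gives the robot as it stands. The module is installed in compiled form; this text tells all that it offers.
- The arm moves only by the shell command python3 -m jog 'ROWS' [OPENING]. ROWS is JSON, a list of rows, each an object of numbers: "x", "y", "z": the shift along the tool's x, y, z in m; "wx", "wy", "wz": the turn, a rotation vector about the tool's x, y, z in rad. In form: [{"x": .., "y": .., "z": .., "wx": .., "wy": .., "wz": ..}, ...]. A call has 1 to 12 rows; each row is the pose to reach, as a shift and turn from the pose measured when the call began, along the tool's axes at that moment; what a row does not reach only later rows make up. A row lasts 1/10 s, in which the tool goes at most 50 mm and 8.59 degrees, less where a joint would pass 70% of its speed; a pose out of reach is approached as far as the arm can. A call with a gripper value outside its range is refused whole. OPENING is the closure, from -1 (fully open) to 1 (shut), set as the call begins (- or left out, the last holds). The fingers move at their own pace and stop on an object; the grip force is fixed at half the most. Time passes only in rows, so rows that repeat a pose let the fingers close. It gives the time, the measured TCP pose, the force and the opening at its end, in the units of the state.
- ctrl.observe(): the state, without advancing time (a new reading comes with each control period).
- ctrl.read_camera(name): name is "scene" or "top" or "wrist"; returns (picture, depth): 384x512x3 uint8, red, green, blue; 384x512 float32, m along the optical axis (not along the pixel's ray), 0 where there is no reading.
- ctrl.camera_params(name): a dict with "vfov" (degrees; the focal length in pixels is half the picture's height over the tangent of half this angle, whatever the lens; pixels are square), "cx", "cy" (the principal point, pixels), "k1" (the pictures are not rectified: a ray, as slopes to the right and down, at radius r is drawn at 1 + k1 r^2 times it, then the intrinsics apply), "T" (4x4, takes a point from camera to world coordinates). Camera axes: x right, y up, looking along -z (the intrinsics and any distortion apply to the point x, -y, -z); pixel columns grow to the right and rows downward; lengths in m; the calibration is good to about 2 mm. A picture is of the moment at which its call begins: read the wrist's pose just before it. camera_params takes no time and is no camera call; for the wrist camera it gives the pose at the moment of the call.
- ctrl.sign_off(): hands the job in, once; it reports no verdict.
The state is a dict: "clock": time; "qpos": joint angles; "qvel": joint speeds; "joint_efforts": joint torques, N m; "ee_pos": TCP position; "eef_rot": TCP orientation; "wrist_force": force on the tool from outside, world axes, zero at the start; "torque": the same for the moment, N m; "gripper_width": opening from 0.0 (shut) to 1.0 (fully open).
Only numpy, scipy, OpenCV 4.12 (cv2) and the standard library are available. Lean on these libraries where they do the work, as an engineer would, in place of code of your own. Each camera call takes 0.05 s, during which the arm holds its last target.

## Working session

There is one attempt and no reset: what is moved stays moved. The work goes in short steps, Python scripts to look and compute and a shell command to move; the robot and the scene stay as the last step left them, time stands still between calls to the robot, and variables do not carry over. Pictures are saved under pics/ and viewed, and the job is handed in when it is done.

```bash
mkdir -p pics; ls; python3 - <<'E'
from workcell import ctrl
import cv2,json
s=ctrl.observe()
print({k:(v if not hasattr(v,'tolist') else v.tolist()) for k,v in s.items()})
for n in ("scene","top","wrist"):
    p=ctrl.camera_params(n); print(n,p)
    im,d=ctrl.read_camera(n)
    cv2.imwrite(f"pics/{n}0.png",im[:,:,::-1])
E
```

```text
pics
{'clock': 0.0, 'qpos': [1.1679931815869324, 0.3202869181424355, 1.5656837866114788, -2.312270588744929e-05, 1.2573873863729261, -0.02002149919852861], 'qvel': [-0.0011804232765528031, -0.0008204377084253983, -0.0003463489764787139, -0.00048716347303556, 0.00017760075032965483, 0.0017923089971537682], 'joint_efforts': [-0.0002511122147552669, -41.247957944869995, -23.197885751724243, 0.07265152875334024, 0.04560072091408074, -0.00013314458101376658], 'ee_pos': [0.21463484174082018, 0.5330401889747022, 0.29142117438323556], 'eef_rot': [-0.00017448032443252538, 0.19022092298123536, 0.9817409134527574, -0.0008653725953732982], 'wrist_force': [0.46508905325860406, 0.10140499136660011, 0.694676174628867], 'torque': [0.032448201177660875, 0.012618857699733142, 0.005380940577621677], 'gripper_width': 1.0006922648403707}
scene {'vfov': 53.75156360841576, 'cx': 253.29921256873658, 'cy': 194.1077698971622, 'k1': -0.08192579103035912, 'T': array([[ 0.16073385, -0.61713475,  0.77026575,  1.44554731],
       [ 0.98695082,  0.10810954, -0.11933317, -0.15072053],
       [-0.00962843,  0.77939529,  0.62645851,  0.77084947],
       [ 0.        ,  0.        ,  0.        ,  1.        ]])}
top {'vfov': 44.6615702063867, 'cx': 254.1547426954181, 'cy': 186.64768321735852, 'k1': -0.09055342482609025, 'T': array([[-0.0237105 ,  0.99530778, -0.09380958,  0.47722776],
       [-0.99965018, -0.02470419, -0.00944534, -0.01563484],
       [-0.01171851,  0.09355281,  0.99554535,  1.37109408],
       [ 0.        ,  0.        ,  0.        ,  1.        ]])}
wrist {'vfov': 67.84924587153502, 'cx': 253.38482268523694, 'cy': 193.15546704130102, 'k1': -0.012070707950191982, 'T': array([[ 0.37333587, -0.89402128, -0.24768181,  0.1435408 ],
       [ 0.92769513,  0.35936841,  0.10117359,  0.56198251],
       [-0.00144232, -0.26754493,  0.96354431,  0.38361636],
       [ 0.        ,  0.        ,  0.        ,  1.        ]])}
```

View pics/scene0.png

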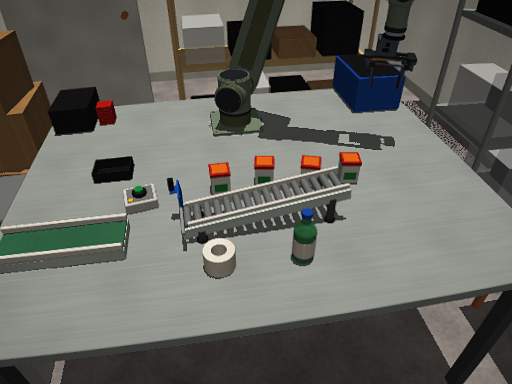

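View pics/top0.png

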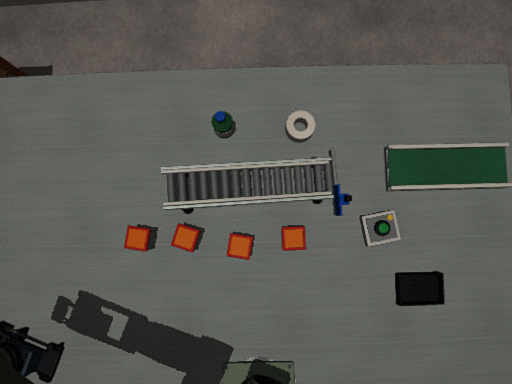

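View pics/wrist0.png

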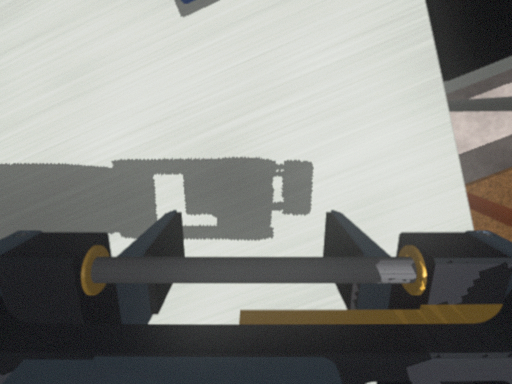

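The scene and top views show four red-lidded tubs (top px about (138,238), (186,238), (240,245), (293,238)). The lane's high end is at image left, which is +y. The open stop is at (340,199) and the button at (383,228).

```bash
cat > h.py <<'E'
from workcell import ctrl
import numpy as np, cv2
from scipy.spatial.transform import Rotation as R
def ray(p,uv):
    uv=np.atleast_2d(np.asarray(uv,float))
    f=192/np.tan(np.radians(p['vfov']/2)); K=np.array([[f,0,p['cx']],[0,f,p['cy']],[0,0,1]])
    n=cv2.undistortPoints(uv[:,None,:],K,np.array([p['k1'],0,0,0.]))[:,0]
    d=np.c_[n[:,0],-n[:,1],-np.ones(len(n))]@p['T'][:3,:3].T
    return p['T'][:3,3],d
def onz(p,uv,z):
    o,d=ray(p,uv); t=(np.asarray(z)-o[2])/d[:,2]; return o+d*t[:,None]
def deppts(p,uv,dep):
    o,d=ray(p,uv); return o+d*np.asarray(dep)[:,None]
def hsv(im): return cv2.cvtColor(im,cv2.COLOR_RGB2HSV)
def blobs(m,amin=60):
    c,_=cv2.findContours(m.astype(np.uint8),cv2.RETR_EXTERNAL,cv2.CHAIN_APPROX_NONE)
    return [x for x in c if cv2.contourArea(x)>amin]
def redm(im):
    h=hsv(im); return ((h[...,0]<14)|(h[...,0]>174))&(h[...,1]>150)&(h[...,2]>90)
def tcp():
    s=ctrl.observe(); q=s['eef_rot']; return np.array(s['ee_pos']),R.from_quat([q[1],q[2],q[3],q[0]]),s
def plan(target,yaw=None):
    """shift/turn in tool axes to put TCP at target pointing down with jaw (tool y) along world yaw (mod pi)"""
    p,r,s=tcp(); M=r.as_matrix()
    sh=M.T@(np.array(target)-p)
    out=None
    if yaw is not None:
        best=None
        for k in (0,1):
            a=yaw+k*np.pi; y=np.array([np.cos(a),np.sin(a),0]); z=np.array([0,0,-1.]); x=np.cross(y,z)
            rv=R.from_matrix(M.T@np.c_[x,y,z]).as_rotvec()
            if best is None or np.linalg.norm(rv)<np.linalg.norm(best): best=rv
        out=best
    print('shift',sh.round(4),'turn',None if out is None else out.round(3),'q6',round(s['qpos'][5],2),'tcp',p.round(4))
def tubs(z=.085,tag=None):
    p=ctrl.camera_params('top'); im,d=ctrl.read_camera('top')
    if tag: cv2.imwrite(f'pics/{tag}.png',im[:,:,::-1])
    h=hsv(im); m=redm(im)
    res=[]
    for c in blobs(m):
        rc=cv2.minAreaRect(c); cc=onz(p,[rc[0]],z)[0]; b=onz(p,cv2.boxPoints(rc),z)
        e=b[1]-b[0]; e2=b[2]-b[1]
        mk=np.zeros(m.shape,np.uint8); cv2.drawContours(mk,[c],-1,1,-1); mk=cv2.erode(mk,np.ones((5,5)))
        vv,uu=np.nonzero(mk&(d>0)); P=deppts(p,np.c_[uu,vv],d[vv,uu]) if len(uu) else np.zeros((1,3))
        print('px',np.round(rc[0],1),'xyz',cc.round(4),'sides',np.linalg.norm(e).round(4),np.linalg.norm(e2).round(4),'yaw',np.degrees(np.arctan2(e[1],e[0])).round(1)%90,'depthmed',np.median(P,0).round(4))
E
python3 - <<'E'
from h import *
tubs()
p=ctrl.camera_params('top'); im,d=ctrl.read_camera('top'); h=hsv(im)
for nm,m in (('blue',(abs(h[...,0].astype(int)-115)<12)&(h[...,1]>150)&(h[...,2]>50)),('green',(abs(h[...,0].astype(int)-65)<15)&(h[...,1]>140)&(h[...,2]>40))):
    for c in blobs(m,20):
        rc=cv2.minAreaRect(c); mk=np.zeros(m.shape,np.uint8); cv2.drawContours(mk,[c],-1,1,-1)
        vv,uu=np.nonzero(mk&(d>0)); P=deppts(p,np.c_[uu,vv],d[vv,uu]); print(nm,np.round(rc[0],1),np.round(rc[1],1),'med',np.median(P,0).round(4),'min',P.min(0).round(3),'max',P.max(0).round(3))
# lane guides: depth height profile
for uv in [(163,168),(163,207),(332,158),(334,199),(250,163),(250,203),(347,199),(350,198),(383,228),(370,240)]:
    print(uv,deppts(p,[uv],[d[uv[1],uv[0]]])[0].round(4))
cv2.imwrite('pics/crop.png',cv2.resize(im[140:260,120:420],None,fx=2.6,fy=2.6,interpolation=cv2.INTER_CUBIC)[:,:,::-1])
E
```

```text
px [239.4 246.1] xyz [0.4362 0.0408 0.085 ] sides 0.0627 0.0627 yaw 79.3 depthmed [0.4362 0.0415 0.0853]
px [293.5 238. ] xyz [ 0.4546 -0.1078  0.085 ] sides 0.0631 0.06 yaw 88.6 depthmed [ 0.4548 -0.1064  0.0859]
px [136.5 238.2] xyz [0.4636 0.3249 0.085 ] sides 0.0624 0.0629 yaw 80.9 depthmed [0.4639 0.3252 0.0846]
px [184.7 237.4] xyz [0.4631 0.1908 0.085 ] sides 0.0632 0.0623 yaw 70.7 depthmed [0.4628 0.1902 0.0856]
blue [342.9 198.7] [30.1  9.5] med [ 0.5557 -0.2372  0.1025] min [ 0.516 -0.258 -0.002] max [ 0.605 -0.23   0.111]
blue [219.5 115.5] [9. 9.] med [0.7821 0.0821 0.1593] min [0.771 0.071 0.153] max [0.795 0.095 0.166]
green [383.  227.5] [ 9. 10.] med [ 0.4755 -0.3627  0.0567] min [ 0.464 -0.378  0.051] max [ 0.489 -0.349  0.062]
green [447.3 165.6] [ 35.  116.6] med [ 0.6507 -0.5703  0.0332] min [ 0.598 -0.747  0.024] max [ 0.702 -0.394  0.043]
green [221.7 122.5] [15.7 18.1] med [0.7693 0.0781 0.111 ] min [0.756 0.056 0.099] max [0.803 0.106 0.126]
(163, 168) [0.6534 0.2444 0.1106]
(163, 207) [0.5468 0.2452 0.1092]
(332, 158) [ 0.6765 -0.2255  0.0625]
(334, 199) [ 0.56   -0.2262  0.0643]
(250, 163) [0.6657 0.0067 0.078 ]
(250, 203) [0.5538 0.0092 0.0793]
(347, 199) [ 0.5544 -0.2485  0.1398]
(350, 198) [ 0.5569 -0.2569  0.1384]
(383, 228) [ 0.4753 -0.3631  0.0556]
(370, 240) [ 0.4422 -0.3296  0.0353]
```

View pics/crop.png

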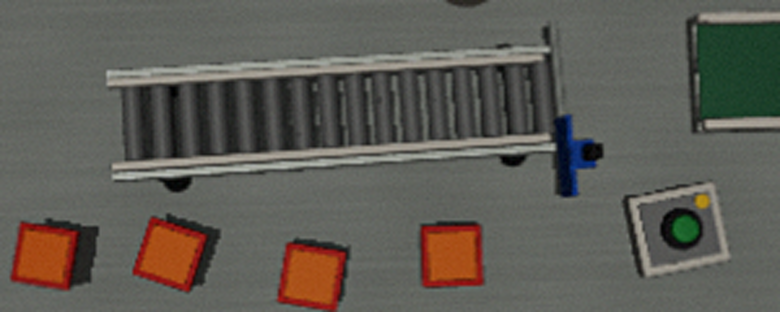

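```bash
python3 - <<'E'
from h import *
p=ctrl.camera_params('top'); im,d=ctrl.read_camera('top')
m=np.zeros(d.shape,bool); m[145:222,150:400]=1
vv,uu=np.nonzero(m&(d>0)); P=deppts(p,np.c_[uu,vv],d[vv,uu]); I=im[vv,uu].astype(int)
# lane: points above expected
br=I.min(1)
s=(P[:,2]>.05)&(P[:,1]<.25)&(P[:,1]>-.235)&(P[:,0]>.52)&(P[:,0]<.72)
L=P[s]; B=br[s]
lo=[];hi=[];
for y0 in np.arange(-.21,.235,.02):
    k=abs(L[:,1]-y0)<.01
    q=L[k]; w=q[B[k]>130]
    if len(q)>10: lo.append((y0,q[:,0].min(),np.percentile(q[:,0],2))); hi.append((y0,q[:,0].max(),np.percentile(q[:,0],98)))
lo=np.array(lo);hi=np.array(hi)
a=np.polyfit(lo[:,0],lo[:,2],1);b=np.polyfit(hi[:,0],hi[:,2],1);print('near',a,'far',b, np.std(lo[:,2]-np.polyval(a,lo[:,0])))
W=L[B>130];k=W[:,0]<.61
for q in(W[k],W[~k]): print(len(q),np.polyfit(q[:,1],q[:,0],1),np.polyfit(q[:,1],q[:,2],1))
print('y range',L[:,1].min(),L[:,1].max())
# roller surfaces
c=np.polyval((a+b)/2,L[:,1]); k=abs(L[:,0]-c)<.03
print('roller z fit',np.polyfit(L[k,1],L[k,2],1))
# post: black top
s=(P[:,2]>.125)&(P[:,1]<-.22); print('post',s.sum(),P[s].mean(0),P[s].min(0),P[s].max(0))
s=(P[:,2]>.085)&(P[:,2]<.125)&(P[:,1]<-.22)&(P[:,1]>-.28); print('plate',s.sum(),P[s].mean(0),P[s].min(0),P[s].max(0))
E
```

```text
near [-0.05516234  0.55497741] far [-0.05071104  0.66838039] 0.0006323078026718029
718 [-0.05171854  0.56288481] [0.11899629 0.08397755]
700 [-0.05025138  0.66105594] [0.12097775 0.08364005]
y range -0.23487553488500976 0.24969096112206954
roller z fit [0.1120216  0.07804375]
post 40 [ 0.55783053 -0.25189492  0.13661205] [ 0.54999727 -0.26004305  0.12545139] [ 0.56536432 -0.24427606  0.14141083]
plate 190 [ 0.55613121 -0.23730096  0.0998445 ] [ 0.51408212 -0.25888935  0.08549091] [ 0.59943109 -0.22826073  0.12096911]
```

```bash
python3 - <<'E'
from h import *
plan([.557,-.252,.29],.051)
E
```

```text
shift [-0.6108 -0.6006  0.0023] turn [-1.000e-03  0.000e+00  1.137e+00] q6 -0.02 tcp [0.2147 0.5333 0.292 ]
```

```bash
python3 -m jog '[{"x":-0.61,"y":-0.6,"wz":1.137},{"x":-0.61,"y":-0.6,"wz":1.137},{"x":-0.61,"y":-0.6,"wz":1.137},{"x":-0.61,"y":-0.6,"wz":1.137},{"x":-0.61,"y":-0.6,"wz":1.137},{"x":-0.61,"y":-0.6,"wz":1.137},{"x":-0.61,"y":-0.6,"wz":1.137},{"x":-0.61,"y":-0.6,"wz":1.137},{"x":-0.61,"y":-0.6,"wz":1.137},{"x":-0.61,"y":-0.6,"wz":1.137},{"x":-0.61,"y":-0.6,"wz":1.137},{"x":-0.61,"y":-0.6,"wz":1.137}]' -1; python3 - <<'E'
from h import *
plan([.557,-.252,.29],.051)
E
```

```text
shift [-0.6108 -0.6006  0.0023] turn [-1.000e-03  0.000e+00  1.137e+00] q6 -0.02 tcp [0.2147 0.5333 0.292 ]validation failed for argument at $[0]...
```

```bash
python3 -m jog '[{"x":-0.1,"y":-0.1,"z":0,"wx":0,"wy":0,"wz":0.3},{"x":-0.1,"y":-0.1,"z":0,"wx":0,"wy":0,"wz":0.3},{"x":-0.1,"y":-0.1,"z":0,"wx":0,"wy":0,"wz":0.3}]' -1; python3 - <<'E'
from h import *
plan([.557,-.252,.29],.051)
E
```

```text
clock: 0.6
ee_pos: [0.2704, 0.4013, 0.2918]
eef_rot: [0.0, 0.336, 0.942, -0.001]
wrist_force: [1.3, 0.8, 0.3]
gripper_width: 0.999
shift [-0.6351 -0.3248  0.0026] turn [-0.001  0.001  0.835] q6 0.07 tcp [0.2704 0.4013 0.2918]
```

All six keys are required.

```bash
python3 -m jog '[{"x":-0.635,"y":-0.325,"z":0,"wx":0,"wy":0,"wz":0.835},{"x":-0.635,"y":-0.325,"z":0,"wx":0,"wy":0,"wz":0.835},{"x":-0.635,"y":-0.325,"z":0,"wx":0,"wy":0,"wz":0.835},{"x":-0.635,"y":-0.325,"z":0,"wx":0,"wy":0,"wz":0.835},{"x":-0.635,"y":-0.325,"z":0,"wx":0,"wy":0,"wz":0.835},{"x":-0.635,"y":-0.325,"z":0,"wx":0,"wy":0,"wz":0.835},{"x":-0.635,"y":-0.325,"z":0,"wx":0,"wy":0,"wz":0.835},{"x":-0.635,"y":-0.325,"z":0,"wx":0,"wy":0,"wz":0.835},{"x":-0.635,"y":-0.325,"z":0,"wx":0,"wy":0,"wz":0.835},{"x":-0.635,"y":-0.325,"z":0,"wx":0,"wy":0,"wz":0.835},{"x":-0.635,"y":-0.325,"z":0,"wx":0,"wy":0,"wz":0.835},{"x":-0.635,"y":-0.325,"z":0,"wx":0,"wy":0,"wz":0.835}]' -1; python3 - <<'E'
from h import *
plan([.557,-.252,.29],.051)
E
```

```text
clock: 1.8
ee_pos: [0.511, -0.1487, 0.2927]
eef_rot: [0.001, 0.689, 0.725, -0.0]
wrist_force: [-0.0, -0.2, 0.4]
gripper_width: 0.998
shift [-0.1055  0.0407  0.0028] turn [ 0.     0.001 -0.   ] q6 -0.35 tcp [ 0.511  -0.1487  0.2927]
```

```bash
python3 -m jog '[{"x":-0.105,"y":0.04,"z":0,"wx":0,"wy":0,"wz":0},{"x":-0.105,"y":0.04,"z":0,"wx":0,"wy":0,"wz":0},{"x":-0.105,"y":0.04,"z":0,"wx":0,"wy":0,"wz":0},{"x":-0.105,"y":0.04,"z":0,"wx":0,"wy":0,"wz":0}]' -1; python3 - <<'E'
from h import *
plan([.557,-.252,.195],.051)
p=ctrl.camera_params('wrist'); im,d=ctrl.read_camera('wrist')
cv2.imwrite('pics/w1.png',im[:,:,::-1])
vv,uu=np.nonzero(d>0); P=deppts(p,np.c_[uu,vv],d[vv,uu]); I=im[vv,uu]
s=(P[:,2]>.125)&(P[:,2]<.145)&(abs(P[:,0]-.557)<.04)&(abs(P[:,1]+.252)<.04)
print(s.sum()); 
if s.sum(): print(P[s].min(0),P[s].max(0),np.median(P[s],0))
E
```

```text
clock: 2.2
ee_pos: [0.5566, -0.2532, 0.2919]
eef_rot: [0.0, 0.69, 0.724, -0.0]
wrist_force: [0.0, 1.0, -0.0]
gripper_width: 0.999
shift [0.0013 0.0005 0.0969] turn [-0.001  0.001 -0.003] q6 -0.49 tcp [ 0.5566 -0.2532  0.2919]
327
[ 0.55017507 -0.26003685  0.12511527] [ 0.56549345 -0.24440994  0.13957536] [ 0.55775528 -0.25067648  0.13751948]
```

View pics/w1.png

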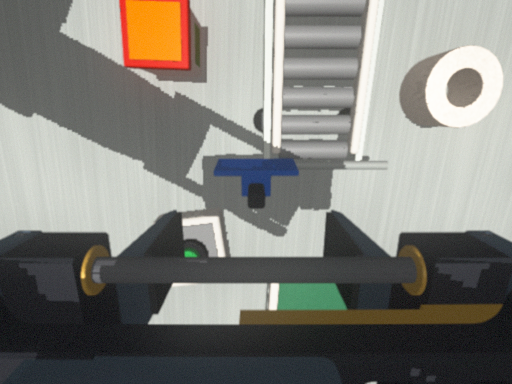

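The wrist view shows the black post at about (257,195), between the jaws, which agrees with the top camera to 1 mm. Next I descend and grip.

```bash
python3 -m jog '[{"x":0.0,"y":0.001,"z":0.05,"wx":0,"wy":0,"wz":0},{"x":0,"y":0.001,"z":0.085,"wx":0,"wy":0,"wz":0},{"x":0,"y":0.001,"z":0.098,"wx":0,"wy":0,"wz":0},{"x":0,"y":0.001,"z":0.098,"wx":0,"wy":0,"wz":0}]' -1; python3 -m jog '[{"x":0,"y":0,"z":0,"wx":0,"wy":0,"wz":0},{"x":0,"y":0,"z":0,"wx":0,"wy":0,"wz":0},{"x":0,"y":0,"z":0,"wx":0,"wy":0,"wz":0},{"x":0,"y":0,"z":0,"wx":0,"wy":0,"wz":0},{"x":0,"y":0,"z":0,"wx":0,"wy":0,"wz":0},{"x":0,"y":0,"z":0,"wx":0,"wy":0,"wz":0},{"x":0,"y":0,"z":0,"wx":0,"wy":0,"wz":0}]' 1;  python3 - <<'E'
from h import *
p,r,s=tcp(); lx=np.array([np.cos(.051),np.sin(.051),0]); print('dir in tool for 88mm',r.as_matrix().T@lx*.088)
E
```

```text
clock: 2.65
ee_pos: [0.5559, -0.2496, 0.1929]
eef_rot: [-0.002, 0.689, 0.725, -0.001]
wrist_force: [0.3, -0.5, 0.3]
gripper_width: 1.002
clock: 3.35
ee_pos: [0.5559, -0.2496, 0.193]
eef_rot: [-0.002, 0.689, 0.725, -0.001]
wrist_force: [0.0, -0.4, -0.8]
gripper_width: 0.417
dir in tool for 88mm [ 1.53440379e-05  8.79990569e-02 -4.07118171e-04]
```

```bash
python3 -m jog '[{"x":0,"y":0,"z":0,"wx":0,"wy":0,"wz":0},{"x":0,"y":0,"z":0,"wx":0,"wy":0,"wz":0},{"x":0,"y":0,"z":0,"wx":0,"wy":0,"wz":0},{"x":0,"y":0,"z":0,"wx":0,"wy":0,"wz":0},{"x":0,"y":0,"z":0,"wx":0,"wy":0,"wz":0}]' 1; python3 -m jog '[{"x":0,"y":0.015,"z":0,"wx":0,"wy":0,"wz":0},{"x":0,"y":0.03,"z":0,"wx":0,"wy":0,"wz":0},{"x":0,"y":0.05,"z":0,"wx":0,"wy":0,"wz":0},{"x":0,"y":0.07,"z":0,"wx":0,"wy":0,"wz":0},{"x":0,"y":0.08,"z":0,"wx":0,"wy":0,"wz":0},{"x":0,"y":0.08,"z":0,"wx":0,"wy":0,"wz":0}]'
```

```text
clock: 3.85
ee_pos: [0.5562, -0.2496, 0.1929]
eef_rot: [-0.002, 0.689, 0.725, -0.001]
wrist_force: [2.6, -0.1, -1.1]
gripper_width: 0.175
clock: 4.45
ee_pos: [0.6278, -0.2462, 0.1926]
eef_rot: [-0.011, 0.688, 0.725, -0.009]
wrist_force: [-23.2, -1.5, 13.4]
gripper_width: 0.177
```

```bash
python3 - <<'E'
from h import *
p,r,s=tcp();print(s['wrist_force'],s['torque'],p)
for n in('wrist','scene'):
    im,d=ctrl.read_camera(n)
    if n=='scene': im=cv2.resize(im[120:290,90:390],None,fx=2.6,fy=2.6)
    cv2.imwrite(f'pics/g_{n}.png',im[:,:,::-1])
print(tcp()[2]['wrist_force'])
E
```

```text
[-23.23398823  -1.47760606  13.40751837] [-0.34069134  4.00245031 -0.03067857] [ 0.62782952 -0.24617169  0.19255979]
[-23.43625848  -2.21565945  11.84596083]
```

View pics/g_wrist.png

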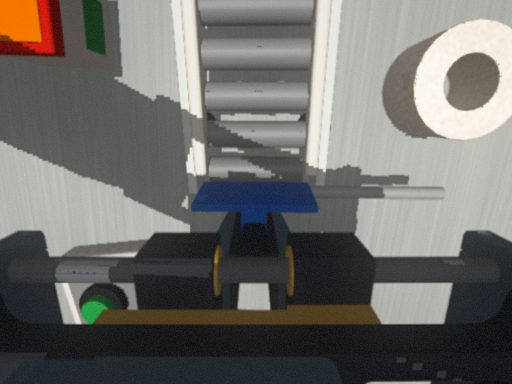

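View pics/g_scene.png

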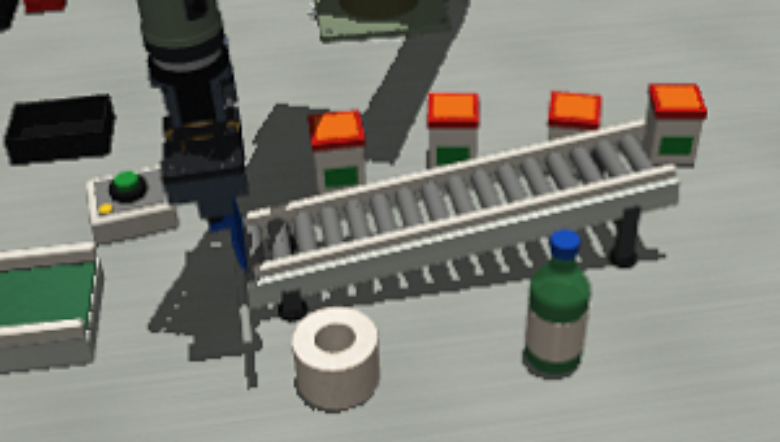

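```bash
python3 -m jog '[{"x":0,"y":0.0,"z":0,"wx":0,"wy":0,"wz":0},{"x":0,"y":0,"z":0,"wx":0,"wy":0,"wz":0},{"x":0,"y":0,"z":0,"wx":0,"wy":0,"wz":0},{"x":0,"y":0,"z":0,"wx":0,"wy":0,"wz":0},{"x":0,"y":0,"z":0,"wx":0,"wy":0,"wz":0}]' -0.2; python3 - <<'E'
from h import *
plan([.62,-.248,.30],.051)
E
```

```text
clock: 5.05
ee_pos: [0.6281, -0.246, 0.1925]
eef_rot: [-0.011, 0.689, 0.725, -0.008]
wrist_force: [-0.1, -0.4, 0.8]
gripper_width: 0.576
shift [-0.0011 -0.011  -0.1073] turn [-0.026 -0.004  0.001] q6 -0.44 tcp [ 0.6281 -0.246   0.1925]
```

```bash
python3 -m jog '[{"x":0,"y":0.0,"z":-0.05,"wx":0,"wy":0,"wz":0},{"x":0,"y":0,"z":-0.1,"wx":0,"wy":0,"wz":0},{"x":0,"y":-0.05,"z":-0.1,"wx":-0.026,"wy":0,"wz":0},{"x":0,"y":-0.1,"z":-0.1,"wx":-0.026,"wy":0,"wz":0},{"x":0.02,"y":-0.15,"z":-0.1,"wx":-0.026,"wy":0,"wz":0},{"x":0.05,"y":-0.19,"z":-0.1,"wx":-0.026,"wy":0,"wz":0}]' 1; python3 - <<'E'
from h import *
p=ctrl.camera_params('top'); im,d=ctrl.read_camera('top')
m=np.zeros(d.shape,bool); m[130:222,320:400]=1
vv,uu=np.nonzero(m&(d>0)); P=deppts(p,np.c_[uu,vv],d[vv,uu])
s=(P[:,2]>.125)&(P[:,1]<-.22)&(P[:,2]<.16); print('post',s.sum(),P[s].min(0),P[s].max(0))
h=hsv(im)[vv,uu]; s=(abs(h[:,0].astype(int)-115)<12)&(h[:,1]>150)&(P[:,2]>.06)&(P[:,2]<.13); print('plate',s.sum(),P[s].min(0),P[s].max(0))
cv2.imwrite('pics/t2.png',cv2.resize(im[100:260,250:420],None,fx=4,fy=3.5)[:,:,::-1])
plan([.4546,-.1078,.185])
E
```

```text
clock: 5.65
ee_pos: [0.4397, -0.2085, 0.2975]
eef_rot: [-0.001, 0.689, 0.724, 0.001]
wrist_force: [0.1, 0.4, 1.3]
gripper_width: 0.106
post 40 [ 0.61698893 -0.25729133  0.12541119] [ 0.6321819  -0.24073108  0.14426945]
plate 241 [ 0.58166054 -0.25566708  0.06271482] [ 0.66504382 -0.2215339   0.12581554]
shift [0.0926 0.0291 0.112 ] turn None q6 -0.52 tcp [ 0.4316 -0.203   0.2962]
```

View pics/t2.png

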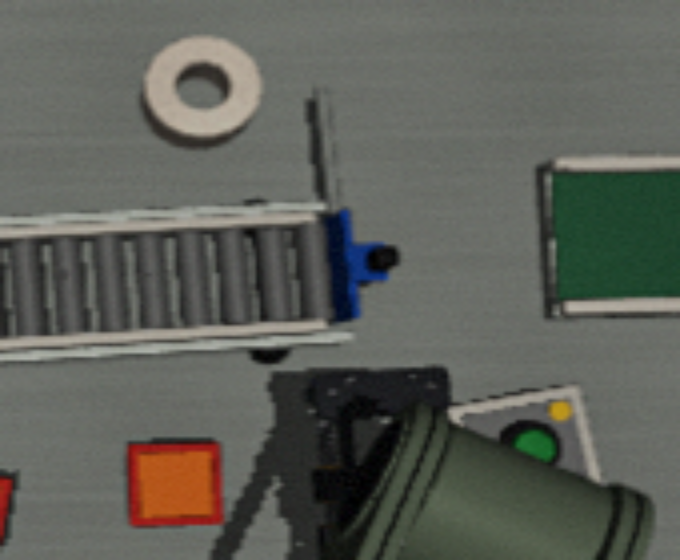

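The top view shows the stop centred across the lane: the post centre is at x=0.6246 against a lane centre of 0.625, and it reached a hard limit at 23 N. Now the lids.

```bash
python3 -m jog '[{"x":0.05,"y":0.015,"z":0.03,"wx":0,"wy":0,"wz":0},{"x":0.0926,"y":0.029,"z":0.07,"wx":0,"wy":0,"wz":0},{"x":0.0926,"y":0.029,"z":0.105,"wx":0,"wy":0,"wz":0},{"x":0.0926,"y":0.029,"z":0.112,"wx":0,"wy":0,"wz":0},{"x":0.0926,"y":0.029,"z":0.112,"wx":0,"wy":0,"wz":0}]' 1; python3 - <<'E'
from h import *
plan([.4546,-.1078,.185],.051)
E
```

```text
clock: 6.2
ee_pos: [0.4542, -0.1076, 0.1839]
eef_rot: [-0.009, 0.688, 0.725, -0.001]
wrist_force: [0.7, -0.5, 0.3]
gripper_width: 0.003
shift [-0.0002  0.0003 -0.0011] turn [-0.014 -0.012  0.001] q6 -0.32 tcp [ 0.4542 -0.1076  0.1839]
```

```bash
python3 -m jog '[{"x":0,"y":0,"z":0.01,"wx":0,"wy":0,"wz":0},{"x":0,"y":0,"z":0.018,"wx":0,"wy":0,"wz":0},{"x":0,"y":0,"z":0.022,"wx":0,"wy":0,"wz":0},{"x":0,"y":0,"z":0.026,"wx":0,"wy":0,"wz":0},{"x":0,"y":0,"z":0.028,"wx":0,"wy":0,"wz":0},{"x":0,"y":0,"z":0.03,"wx":0,"wy":0,"wz":0},{"x":0,"y":0,"z":0.03,"wx":0,"wy":0,"wz":0},{"x":0,"y":0,"z":0.03,"wx":0,"wy":0,"wz":0}]' 1
```

```text
clock: 7.0
ee_pos: [0.4545, -0.1083, 0.1565]
eef_rot: [-0.008, 0.689, 0.725, -0.001]
wrist_force: [-3.1, -0.7, 14.5]
gripper_width: 0.008
```

```bash
python3 -m jog '[{"x":0,"y":0,"z":0.004,"wx":0,"wy":0,"wz":0},{"x":0,"y":0,"z":0.007,"wx":0,"wy":0,"wz":0},{"x":0,"y":0,"z":0.007,"wx":0,"wy":0,"wz":0}]' 1; python3 -m jog '[{"x":0,"y":0,"z":-0.02,"wx":0,"wy":0,"wz":0},{"x":0,"y":0,"z":-0.04,"wx":0.014,"wy":0.01,"wz":0},{"x":0,"y":0,"z":-0.05,"wx":0.014,"wy":0.01,"wz":0}]'; python3 - <<'E'
from h import *
plan([.4362,.0408,.185],.051)
E
```

```text
clock: 7.3
ee_pos: [0.4545, -0.1085, 0.1561]
eef_rot: [-0.007, 0.689, 0.725, 0.0]
wrist_force: [-13.6, 5.4, 52.5]
gripper_width: 0.001
clock: 7.6
ee_pos: [0.4561, -0.1099, 0.2084]
eef_rot: [-0.013, 0.689, 0.724, -0.0]
wrist_force: [0.7, -0.8, -0.6]
gripper_width: 0.007
shift [ 0.151  -0.012   0.0264] turn [-0.018 -0.019 -0.001] q6 -0.32 tcp [ 0.4561 -0.1099  0.2084]
```

Lid 4 is home: hard stop at z=0.156. Next tub.

```bash
python3 -m jog '[{"x":0.05,"y":-0.004,"z":0.005,"wx":-0.018,"wy":-0.019,"wz":0},{"x":0.1,"y":-0.008,"z":0.01,"wx":-0.018,"wy":-0.019,"wz":0},{"x":0.151,"y":-0.012,"z":0.02,"wx":-0.018,"wy":-0.019,"wz":0},{"x":0.151,"y":-0.012,"z":0.03,"wx":-0.018,"wy":-0.019,"wz":0},{"x":0.151,"y":-0.012,"z":0.036,"wx":-0.018,"wy":-0.019,"wz":0},{"x":0.151,"y":-0.012,"z":0.036,"wx":-0.018,"wy":-0.019,"wz":0}]' 1; python3 - <<'E'
from h import *
plan([.4362,.0408,.156],.051)
E
```

```text
clock: 8.2
ee_pos: [0.4357, 0.04, 0.1745]
eef_rot: [-0.001, 0.69, 0.724, -0.001]
wrist_force: [0.5, -0.1, 0.6]
gripper_width: 0.005
shift [0.0008 0.0006 0.0185] turn [-0.002  0.001 -0.002] q6 0.02 tcp [0.4357 0.04   0.1745]
```

```bash
python3 -m jog '[{"x":0,"y":0,"z":0.006,"wx":0,"wy":0,"wz":0},{"x":0,"y":0,"z":0.01,"wx":0,"wy":0,"wz":0},{"x":0,"y":0,"z":0.014,"wx":0,"wy":0,"wz":0},{"x":0,"y":0,"z":0.018,"wx":0,"wy":0,"wz":0},{"x":0,"y":0,"z":0.02,"wx":0,"wy":0,"wz":0},{"x":0,"y":0,"z":0.022,"wx":0,"wy":0,"wz":0},{"x":0,"y":0,"z":0.022,"wx":0,"wy":0,"wz":0},{"x":0,"y":0,"z":0.022,"wx":0,"wy":0,"wz":0}]' 1;python3 -m jog '[{"x":0,"y":0,"z":0.003,"wx":0,"wy":0,"wz":0},{"x":0,"y":0,"z":0.004,"wx":0,"wy":0,"wz":0},{"x":0,"y":0,"z":0.004,"wx":0,"wy":0,"wz":0}]' 1;  python3 - <<'E'
from h import *
plan([.463,.1908,.185],.051)
E
```

```text
clock: 9.0
ee_pos: [0.4359, 0.0388, 0.1563]
eef_rot: [0.0, 0.69, 0.724, -0.001]
wrist_force: [-9.4, -3.5, 35.3]
gripper_width: 0.003
clock: 9.3
ee_pos: [0.4359, 0.0386, 0.1562]
eef_rot: [0.0, 0.691, 0.723, -0.0]
wrist_force: [-11.0, 1.9, 38.7]
gripper_width: 0.006
shift [ 0.1508  0.0341 -0.0288] turn [ 0.     0.001 -0.005] q6 0.02 tcp [0.4359 0.0386 0.1562]
```

Lid home (z=0.1562, hard stop). Next tub.

```bash
python3 -m jog '[{"x":0,"y":0,"z":-0.025,"wx":0,"wy":0,"wz":0},{"x":0.05,"y":0.01,"z":-0.03,"wx":0,"wy":0,"wz":0},{"x":0.1,"y":0.024,"z":-0.03,"wx":0,"wy":0,"wz":0},{"x":0.151,"y":0.034,"z":-0.025,"wx":0,"wy":0,"wz":0},{"x":0.151,"y":0.034,"z":-0.02,"wx":0,"wy":0,"wz":0},{"x":0.151,"y":0.034,"z":-0.02,"wx":0,"wy":0,"wz":0}]' 1; python3 - <<'E'
from h import *
plan([.463,.1908,.156],.051)
E
```

```text
clock: 9.9
ee_pos: [0.4626, 0.1913, 0.1751]
eef_rot: [0.0, 0.69, 0.724, -0.001]
wrist_force: [-1.1, 0.3, -0.2]
gripper_width: 0.007
shift [-0.0005  0.0004  0.0191] turn [-0.002  0.002 -0.003] q6 0.32 tcp [0.4626 0.1913 0.1751]
```

```bash
python3 -m jog '[{"x":0,"y":0,"z":0.006,"wx":0,"wy":0,"wz":0},{"x":0,"y":0,"z":0.01,"wx":0,"wy":0,"wz":0},{"x":0,"y":0,"z":0.014,"wx":0,"wy":0,"wz":0},{"x":0,"y":0,"z":0.018,"wx":0,"wy":0,"wz":0},{"x":0,"y":0,"z":0.02,"wx":0,"wy":0,"wz":0},{"x":0,"y":0,"z":0.022,"wx":0,"wy":0,"wz":0},{"x":0,"y":0,"z":0.023,"wx":0,"wy":0,"wz":0},{"x":0,"y":0,"z":0.023,"wx":0,"wy":0,"wz":0}]' 1;python3 -m jog '[{"x":0,"y":0,"z":0.003,"wx":0,"wy":0,"wz":0},{"x":0,"y":0,"z":0.004,"wx":0,"wy":0,"wz":0},{"x":0,"y":0,"z":0.004,"wx":0,"wy":0,"wz":0}]' 1;  python3 - <<'E'
from h import *
plan([.4636,.3249,.185],.051)
E
```

```text
clock: 10.7
ee_pos: [0.4622, 0.1898, 0.1563]
eef_rot: [0.0, 0.691, 0.723, -0.001]
wrist_force: [-9.0, -4.9, 33.1]
gripper_width: 0.002
clock: 11.0
ee_pos: [0.4621, 0.1895, 0.1563]
eef_rot: [-0.0, 0.692, 0.722, 0.0]
wrist_force: [-8.6, 0.3, 29.5]
gripper_width: 0.008
shift [ 0.1353  0.0074 -0.0286] turn [ 0.001 -0.001 -0.008] q6 0.32 tcp [0.4621 0.1895 0.1563]
```

```bash
python3 -m jog '[{"x":0,"y":0,"z":-0.025,"wx":0,"wy":0,"wz":0},{"x":0.05,"y":0.0,"z":-0.03,"wx":0,"wy":0,"wz":0},{"x":0.1,"y":0.004,"z":-0.03,"wx":0,"wy":0,"wz":0},{"x":0.135,"y":0.007,"z":-0.025,"wx":0,"wy":0,"wz":0},{"x":0.135,"y":0.007,"z":-0.02,"wx":0,"wy":0,"wz":0},{"x":0.135,"y":0.007,"z":-0.02,"wx":0,"wy":0,"wz":0}]' 1; python3 - <<'E'
from h import *
plan([.4636,.3249,.156],.051)
E
python3 -m jog '[{"x":0,"y":0,"z":0.006,"wx":0,"wy":0,"wz":0},{"x":0,"y":0,"z":0.01,"wx":0,"wy":0,"wz":0},{"x":0,"y":0,"z":0.014,"wx":0,"wy":0,"wz":0},{"x":0,"y":0,"z":0.018,"wx":0,"wy":0,"wz":0},{"x":0,"y":0,"z":0.02,"wx":0,"wy":0,"wz":0},{"x":0,"y":0,"z":0.022,"wx":0,"wy":0,"wz":0},{"x":0,"y":0,"z":0.023,"wx":0,"wy":0,"wz":0},{"x":0,"y":0,"z":0.023,"wx":0,"wy":0,"wz":0}]' 1
```

```text
clock: 11.6
ee_pos: [0.4627, 0.3237, 0.1753]
eef_rot: [-0.0, 0.691, 0.722, -0.001]
wrist_force: [0.2, -0.6, -0.7]
gripper_width: 0.005
shift [0.0012 0.001  0.0193] turn [-0.002  0.001 -0.007] q6 0.55 tcp [0.4627 0.3237 0.1753]
clock: 12.4
ee_pos: [0.4626, 0.3222, 0.1564]
eef_rot: [0.0, 0.692, 0.722, -0.001]
wrist_force: [-7.3, -6.4, 26.3]
gripper_width: 0.001
```

```bash
python3 -m jog '[{"x":0,"y":0,"z":-0.04,"wx":0,"wy":0,"wz":0},{"x":0,"y":0,"z":-0.09,"wx":0,"wy":0,"wz":0},{"x":0.04,"y":-0.03,"z":-0.1,"wx":0,"wy":0,"wz":0},{"x":0.08,"y":-0.06,"z":-0.1,"wx":0,"wy":0,"wz":0},{"x":0.12,"y":-0.08,"z":-0.1,"wx":0,"wy":0,"wz":0},{"x":0.15,"y":-0.1,"z":-0.1,"wx":0,"wy":0,"wz":0},{"x":0.15,"y":-0.1,"z":-0.1,"wx":0,"wy":0,"wz":0}]' -1; python3 - <<'E'
from h import *
tubs(.078,'t3')
E
```

```text
clock: 13.1
ee_pos: [0.3542, 0.4704, 0.2559]
eef_rot: [-0.0, 0.691, 0.723, -0.001]
wrist_force: [0.9, -0.0, -1.6]
gripper_width: 0.586
px [239.5 246. ] xyz [0.4361 0.0408 0.078 ] sides 0.0626 0.0626 yaw 79.3 depthmed [0.4362 0.0418 0.0782]
px [293. 238.] xyz [ 0.4545 -0.1069  0.078 ] sides 0.0607 0.0603 yaw 88.6 depthmed [ 0.4544 -0.1071  0.0783]
px [137.1 238. ] xyz [0.4639 0.3251 0.078 ] sides 0.0619 0.0618 yaw 80.1 depthmed [0.4639 0.325  0.0779]
px [185.2 237.4] xyz [0.463  0.1905 0.078 ] sides 0.0627 0.0617 yaw 70.7 depthmed [0.4636 0.1908 0.078 ]
```

View pics/t3.png

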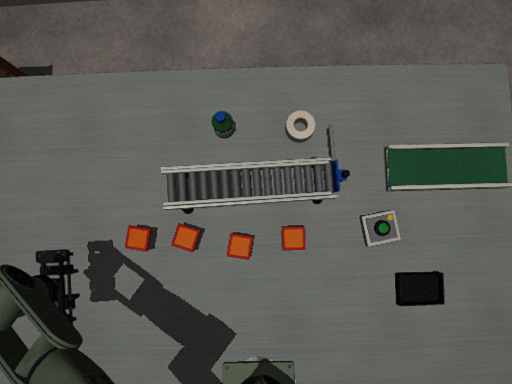

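The four lids now all read 78 mm, so they are home, and the tubs haven't moved. Picking the +y tub first.

```bash
python3 - <<'E'
from h import *
plan([.4639,.325,.20],np.radians(-9.9))
E
```

```text
shift [-0.1483  0.102   0.0561] turn [-0.001  0.002  0.218] q6 0.86 tcp [0.3554 0.4687 0.2558]
```

```bash
python3 -m jog '[{"x":-0.04,"y":0.03,"z":0,"wx":0,"wy":0,"wz":0.1},{"x":-0.08,"y":0.06,"z":0.02,"wx":0,"wy":0,"wz":0.218},{"x":-0.12,"y":0.08,"z":0.04,"wx":0,"wy":0,"wz":0.218},{"x":-0.1483,"y":0.102,"z":0.054,"wx":0,"wy":0,"wz":0.218},{"x":-0.1483,"y":0.102,"z":0.056,"wx":0,"wy":0,"wz":0.218},{"x":-0.1483,"y":0.102,"z":0.056,"wx":0,"wy":0,"wz":0.218}]' -1; python3 - <<'E'
from h import *
plan([.4639,.325,.105],np.radians(-9.9))
E
```

```text
clock: 13.75
ee_pos: [0.4645, 0.323, 0.1996]
eef_rot: [0.0, 0.767, 0.642, -0.002]
wrist_force: [-0.8, -0.5, 0.2]
gripper_width: 0.999
shift [ 0.0022 -0.0008  0.0946] turn [-0.002  0.003 -0.004] q6 0.77 tcp [0.4645 0.323  0.1996]
```

```bash
python3 -m jog '[{"x":0.002,"y":0,"z":0.03,"wx":0,"wy":0,"wz":0},{"x":0.003,"y":0,"z":0.065,"wx":0,"wy":0,"wz":0},{"x":0.003,"y":0,"z":0.09,"wx":0,"wy":0,"wz":0},{"x":0.003,"y":0,"z":0.095,"wx":0,"wy":0,"wz":0},{"x":0.003,"y":0,"z":0.095,"wx":0,"wy":0,"wz":0}]' -1; python3 -m jog '[{"x":0,"y":0,"z":0,"wx":0,"wy":0,"wz":0},{"x":0,"y":0,"z":0,"wx":0,"wy":0,"wz":0},{"x":0,"y":0,"z":0,"wx":0,"wy":0,"wz":0},{"x":0,"y":0,"z":0,"wx":0,"wy":0,"wz":0},{"x":0,"y":0,"z":0,"wx":0,"wy":0,"wz":0},{"x":0,"y":0,"z":0,"wx":0,"wy":0,"wz":0},{"x":0,"y":0,"z":0,"wx":0,"wy":0,"wz":0}]' 1
```

```text
clock: 14.25
ee_pos: [0.4646, 0.3261, 0.1047]
eef_rot: [0.0, 0.766, 0.642, -0.002]
wrist_force: [-0.4, 0.2, 0.3]
gripper_width: 1.0
clock: 14.95
ee_pos: [0.4653, 0.3263, 0.1055]
eef_rot: [0.001, 0.766, 0.642, -0.001]
wrist_force: [1.8, -0.4, 5.6]
gripper_width: 0.699
```

```bash
python3 - <<'E'
from h import *
for n in('wrist','scene'):
    im,d=ctrl.read_camera(n)
    if n=='scene': im=cv2.resize(im[90:250,200:420],None,fx=3.5,fy=3.5)
    cv2.imwrite(f'pics/k_{n}.png',im[:,:,::-1])
print(tcp()[2]['wrist_force'],tcp()[2]['gripper_width'])
E
```

```text
[ 1.28501588 -1.14405044  5.29535446] 0.6998697656106332
```

View pics/k_wrist.png

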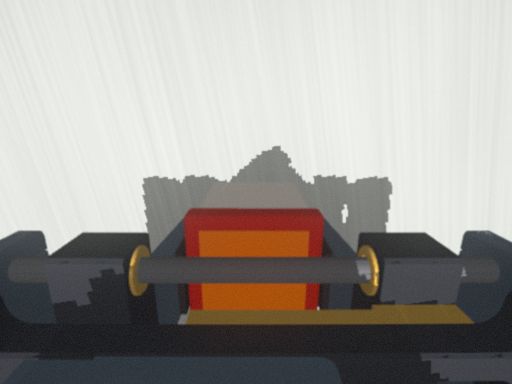

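View pics/k_scene.png

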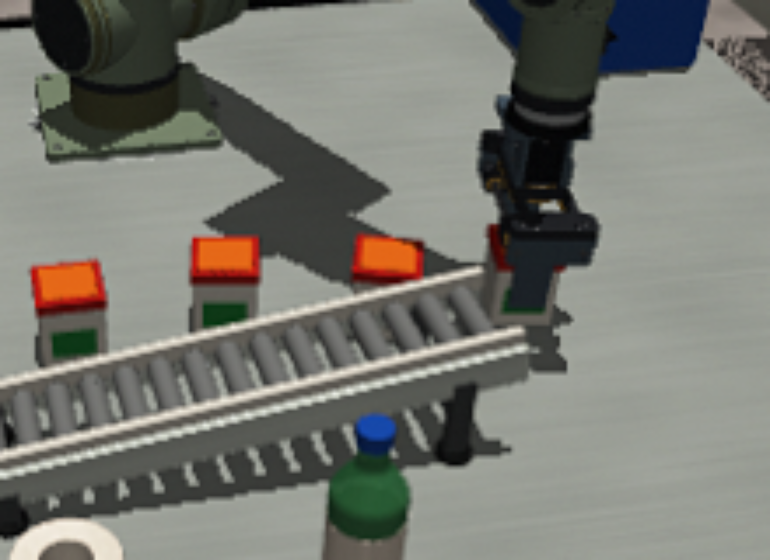

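The wrist view (lid spanning columns 185–322 between the pads) and the 63.6 mm opening suggest the pads are on the lid's skirt. I'll reopen and grip lower.

```bash
python3 -m jog '[{"x":0,"y":0,"z":0,"wx":0,"wy":0,"wz":0},{"x":0,"y":0,"z":0,"wx":0,"wy":0,"wz":0},{"x":0,"y":0,"z":0.005,"wx":0,"wy":0,"wz":0},{"x":0,"y":0,"z":0.011,"wx":0,"wy":0,"wz":0},{"x":0,"y":0,"z":0.011,"wx":0,"wy":0,"wz":0},{"x":0,"y":0,"z":0.011,"wx":0,"wy":0,"wz":0}]' -1; python3 -m jog '[{"x":0,"y":0,"z":0,"wx":0,"wy":0,"wz":0},{"x":0,"y":0,"z":0,"wx":0,"wy":0,"wz":0},{"x":0,"y":0,"z":0,"wx":0,"wy":0,"wz":0},{"x":0,"y":0,"z":0,"wx":0,"wy":0,"wz":0},{"x":0,"y":0,"z":0,"wx":0,"wy":0,"wz":0},{"x":0,"y":0,"z":0,"wx":0,"wy":0,"wz":0},{"x":0,"y":0,"z":0,"wx":0,"wy":0,"wz":0}]' 1
```

```text
clock: 15.65
ee_pos: [0.465, 0.3262, 0.094]
eef_rot: [0.001, 0.766, 0.642, -0.002]
wrist_force: [-1.0, -0.4, 0.1]
gripper_width: 1.0
clock: 16.35
ee_pos: [0.4652, 0.3262, 0.0941]
eef_rot: [0.001, 0.766, 0.642, -0.001]
wrist_force: [0.8, 0.0, 0.6]
gripper_width: 0.696
```

```bash
cat >> h.py <<'E'
def lane_R(flip=False,tilt=.12,yaw=.051):
    yd=np.array([-np.sin(yaw),np.cos(yaw),0]); xd=np.array([np.cos(yaw),np.sin(yaw),0])
    n=np.cos(tilt)*np.array([0,0,1])-np.sin(tilt)*yd
    y=xd*(-1 if flip else 1); z=-n; return np.c_[np.cross(y,z),y,z],n
def plan_load(h,clear,ylane=.148):
    p,r,s=tcp(); M=r.as_matrix()
    for fl in (False,True):
        Rt,n=lane_R(fl); rv=R.from_matrix(M.T@Rt).as_rotvec()
        if np.linalg.norm(rv)<1.7: break
    y=.005+ylane; L=np.array([.6118-.051*y,y,.081+.1206*ylane])
    t=L+n*(h+clear)
    print('load target',t.round(4),'shift',(M.T@(t-p)).round(4),'turn',rv.round(3),'q6',round(s['qpos'][5],2),'tcp',p.round(4),'F',np.round(s['wrist_force'],1),'w',round(s['gripper_width'],3))
E
python3 -m jog '[{"x":0,"y":0,"z":-0.02,"wx":0,"wy":0,"wz":0},{"x":0,"y":0,"z":-0.06,"wx":0,"wy":0,"wz":0},{"x":0,"y":0,"z":-0.1,"wx":0,"wy":0,"wz":0},{"x":0,"y":0,"z":-0.14,"wx":0,"wy":0,"wz":0},{"x":0,"y":0,"z":-0.14,"wx":0,"wy":0,"wz":0}]'; python3 - <<'E'
from h import *
plan_load(.094,.05)
for n in('wrist','scene'):
    im,d=ctrl.read_camera(n)
    if n=='scene': im=cv2.resize(im[50:210,240:460],None,fx=3.5,fy=3.5)
    cv2.imwrite(f'pics/l_{n}.png',im[:,:,::-1])
E
```

```text
clock: 16.85
ee_pos: [0.4673, 0.328, 0.2396]
eef_rot: [0.001, 0.766, 0.642, 0.004]
wrist_force: [0.6, 0.2, -2.5]
gripper_width: 0.699
load target [0.6049 0.1358 0.2418] shift [-0.1652  0.1691 -0.0019] turn [ 0.021  0.115 -0.226] q6 0.77 tcp [0.4673 0.328  0.2396] F [ 0.6  0.2 -2.5] w 0.699
```

View pics/l_scene.png

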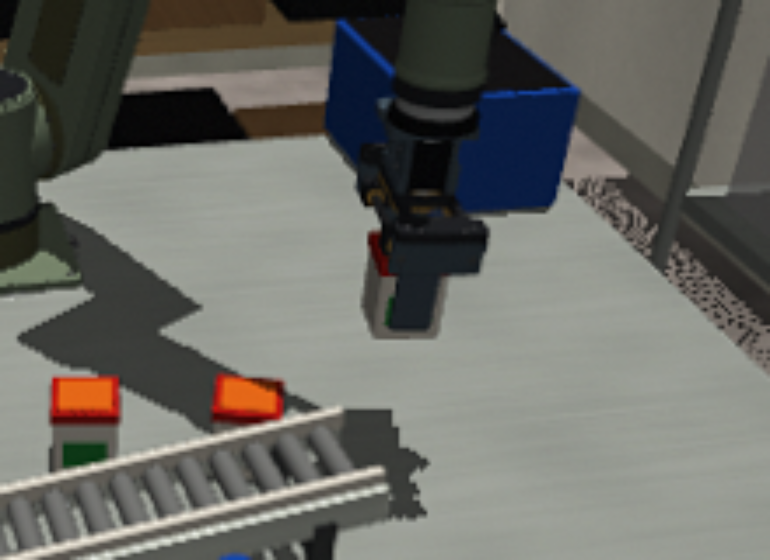

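The tub is held upright and the wrist reads about 2.5 N of weight. Moving over the lane.

```bash
python3 -m jog '[{"x":-0.03,"y":0.03,"z":0,"wx":0,"wy":0,"wz":-0.05},{"x":-0.06,"y":0.06,"z":0,"wx":0,"wy":0.03,"wz":-0.12},{"x":-0.09,"y":0.09,"z":0,"wx":0.01,"wy":0.06,"wz":-0.226},{"x":-0.12,"y":0.12,"z":0,"wx":0.02,"wy":0.115,"wz":-0.226},{"x":-0.15,"y":0.15,"z":0,"wx":0.021,"wy":0.115,"wz":-0.226},{"x":-0.165,"y":0.169,"z":0,"wx":0.021,"wy":0.115,"wz":-0.226},{"x":-0.165,"y":0.169,"z":0,"wx":0.021,"wy":0.115,"wz":-0.226}]'; python3 - <<'E'
from h import *
plan_load(.094,.008)
E
```

```text
clock: 17.65
ee_pos: [0.6035, 0.1312, 0.2311]
eef_rot: [-0.045, 0.69, 0.722, 0.034]
wrist_force: [-0.6, 0.4, -3.7]
gripper_width: 0.699
load target [0.6046 0.1408 0.2001] shift [0.006  0.002  0.0319] turn [-0.013  0.008 -0.006] q6 0.05 tcp [0.6035 0.1312 0.2311] F [-0.6  0.4 -3.7] w 0.699
```

```bash
python3 -m jog '[{"x":0.006,"y":0.002,"z":0.01,"wx":-0.013,"wy":0.008,"wz":-0.006},{"x":0.006,"y":0.002,"z":0.022,"wx":-0.013,"wy":0.008,"wz":-0.006},{"x":0.006,"y":0.002,"z":0.03,"wx":-0.013,"wy":0.008,"wz":-0.006},{"x":0.006,"y":0.002,"z":0.03,"wx":-0.013,"wy":0.008,"wz":-0.006}]'; python3 - <<'E'
from h import *
plan_load(.094,0)
im,d=ctrl.read_camera('wrist');cv2.imwrite('pics/m_w.png',im[:,:,::-1])
im,d=ctrl.read_camera('scene');im=cv2.resize(im[70:230,200:420],None,fx=3.5,fy=3.5);cv2.imwrite('pics/m_s.png',im[:,:,::-1])
E
```

```text
clock: 18.05
ee_pos: [0.603, 0.1411, 0.1994]
eef_rot: [-0.045, 0.687, 0.724, 0.039]
wrist_force: [-1.4, 1.0, -3.6]
gripper_width: 0.698
load target [0.6046 0.1418 0.1922] shift [-0.0003  0.0017  0.0073] turn [-0.006  0.001  0.001] q6 0.05 tcp [0.603  0.1411 0.1994] F [-1.4  1.  -3.6] w 0.698
```

View pics/m_w.png

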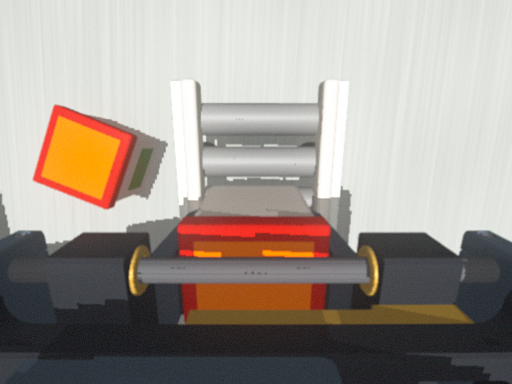

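View pics/m_s.png

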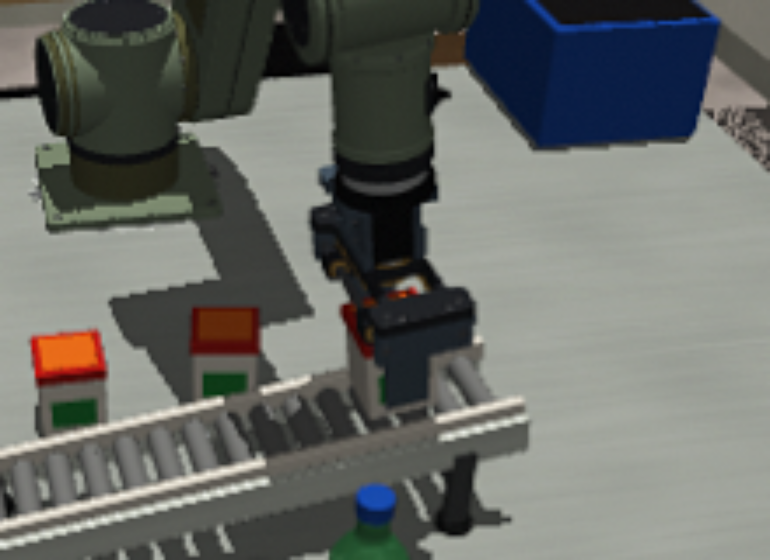

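The tub is centred between the guides, with the lane edges at columns 200–318 and the tub body at 197–310. Lowering to contact.

```bash
python3 -m jog '[{"x":0,"y":0.001,"z":0.003,"wx":0,"wy":0,"wz":0},{"x":0,"y":0.001,"z":0.006,"wx":0,"wy":0,"wz":0},{"x":0,"y":0.001,"z":0.007,"wx":0,"wy":0,"wz":0},{"x":0,"y":0.001,"z":0.007,"wx":0,"wy":0,"wz":0}]'
```

```text
clock: 18.55
ee_pos: [0.6051, 0.1419, 0.1945]
eef_rot: [-0.044, 0.687, 0.724, 0.041]
wrist_force: [-0.3, 0.4, -3.0]
gripper_width: 0.696
```

```bash
python3 -m jog '[{"x":0,"y":0,"z":0.002,"wx":0,"wy":0,"wz":0},{"x":0,"y":0,"z":0.003,"wx":0,"wy":0,"wz":0},{"x":0,"y":0,"z":0.003,"wx":0,"wy":0,"wz":0}]'; python3 - <<'E'
from h import *
plan_load(.094,0)
E
```

```text
clock: 18.85
ee_pos: [0.6052, 0.1422, 0.1921]
eef_rot: [-0.044, 0.687, 0.724, 0.041]
wrist_force: [-1.1, -0.3, -0.2]
gripper_width: 0.696
load target [0.6046 0.1418 0.1922] shift [-0.0004 -0.0007 -0.0002] turn [-0.001  0.     0.001] q6 0.04 tcp [0.6052 0.1422 0.1921] F [-1.1 -0.3 -0.2] w 0.696
```

Contact: the held weight has transferred to the rollers. Releasing.

```bash
python3 -m jog '[{"x":0,"y":0,"z":0,"wx":0,"wy":0,"wz":0},{"x":0,"y":0,"z":0,"wx":0,"wy":0,"wz":0},{"x":0,"y":0,"z":0,"wx":0,"wy":0,"wz":0},{"x":0,"y":0,"z":0,"wx":0,"wy":0,"wz":0},{"x":0,"y":0,"z":0,"wx":0,"wy":0,"wz":0},{"x":0,"y":0,"z":0,"wx":0,"wy":0,"wz":0},{"x":0,"y":0,"z":0,"wx":0,"wy":0,"wz":0},{"x":0,"y":0,"z":0,"wx":0,"wy":0,"wz":0}]' -1;python3 - <<'E'
from h import *
im,d=ctrl.read_camera('scene');cv2.imwrite('pics/n_s.png',im[:,:,::-1])
E
```

```text
clock: 19.65
ee_pos: [0.6053, 0.1423, 0.192]
eef_rot: [-0.044, 0.687, 0.724, 0.041]
wrist_force: [0.9, -0.6, -0.7]
gripper_width: 0.999
```

View pics/n_s.png

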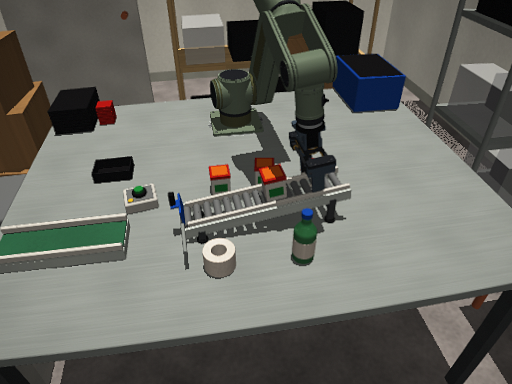

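The released tub is rolling down the lane and is now at (272,180). Raising, then next.

```bash
python3 -m jog '[{"x":0,"y":0,"z":-0.03,"wx":0,"wy":-0.05,"wz":0},{"x":0,"y":0,"z":-0.06,"wx":0,"wy":-0.115,"wz":0},{"x":0.03,"y":-0.03,"z":-0.07,"wx":0,"wy":-0.12,"wz":0},{"x":0.06,"y":-0.06,"z":-0.07,"wx":0,"wy":-0.12,"wz":0},{"x":0.1,"y":-0.1,"z":-0.07,"wx":0,"wy":-0.12,"wz":0},{"x":0.14,"y":-0.13,"z":-0.07,"wx":0,"wy":-0.12,"wz":0},{"x":0.18,"y":-0.15,"z":-0.07,"wx":0,"wy":-0.12,"wz":0},{"x":0.18,"y":-0.15,"z":-0.07,"wx":0,"wy":-0.12,"wz":0}]' -1;python3 - <<'E'
from h import *
tubs(.078,'t4')
for a in (70.7,-19.3):plan([.463,.1905,.20],np.radians(a))
E
```

```text
clock: 20.5
ee_pos: [0.4439, 0.3087, 0.2842]
eef_rot: [-0.001, 0.686, 0.727, 0.001]
wrist_force: [-0.1, -0.3, -0.3]
gripper_width: 0.994
px [239.5 245.9] xyz [0.4363 0.0408 0.078 ] sides 0.0631 0.0626 yaw 79.3 depthmed [0.4363 0.0418 0.0781]
px [293. 238.] xyz [ 0.4545 -0.1069  0.078 ] sides 0.0607 0.0603 yaw 88.6 depthmed [ 0.4546 -0.107   0.0782]
px [185.2 237.2] xyz [0.4634 0.1904 0.078 ] sides 0.0618 0.0617 yaw 70.7 depthmed [0.4696 0.1832 0.0781]
px [310.  175.8] xyz [ 0.6256 -0.1596  0.078 ] sides 0.0653 0.0647 yaw 2.4000000000000057 depthmed [ 0.618  -0.1529  0.1406]
shift [-0.1171  0.0112  0.0837] turn [ 1.000e-03 -1.000e-03 -1.177e+00] q6 0.52 tcp [0.4452 0.3067 0.2838]
shift [-0.1171  0.0112  0.0837] turn [ 0.    -0.001  0.394] q6 0.52 tcp [0.4452 0.3067 0.2838]
```

View pics/t4.png

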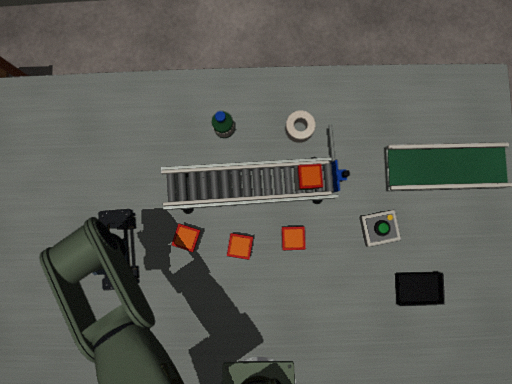

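The first tub is nearly at the stop (px (310,176)), with its lid at the fully-down height. Going for the second tub with the jaws along y, to keep the body clear of the guide.

```bash
python3 -m jog '[{"x":-0.04,"y":0,"z":0,"wx":0,"wy":0,"wz":-0.15},{"x":-0.08,"y":0.01,"z":0,"wx":0,"wy":0,"wz":-0.3},{"x":-0.117,"y":0.011,"z":0,"wx":0,"wy":0,"wz":-0.45},{"x":-0.117,"y":0.011,"z":0.02,"wx":0,"wy":0,"wz":-0.6},{"x":-0.117,"y":0.011,"z":0.03,"wx":0,"wy":0,"wz":-0.75},{"x":-0.117,"y":0.011,"z":0.04,"wx":0,"wy":0,"wz":-0.9},{"x":-0.117,"y":0.011,"z":0.06,"wx":0,"wy":0,"wz":-1.05},{"x":-0.117,"y":0.011,"z":0.08,"wx":0,"wy":0,"wz":-1.177},{"x":-0.117,"y":0.011,"z":0.084,"wx":0,"wy":0,"wz":-1.177},{"x":-0.117,"y":0.011,"z":0.084,"wx":0,"wy":0,"wz":-1.177}]' -1;python3 - <<'E'
from h import *
plan([.463,.1905,.096],np.radians(70.7))
p=ctrl.camera_params('wrist');im,d=ctrl.read_camera('wrist');cv2.imwrite('pics/o_w.png',im[:,:,::-1])
tubs(.078,'t5')
E
```

```text
clock: 21.55
ee_pos: [0.4631, 0.1897, 0.1992]
eef_rot: [-0.001, 0.17, 0.986, -0.0]
wrist_force: [-0.4, -0.5, -0.3]
gripper_width: 1.001
shift [0.0002 0.0008 0.1032] turn [-0.    -0.001 -0.004] q6 -0.86 tcp [0.4631 0.1897 0.1992]
px [239.3 246. ] xyz [0.4362 0.0415 0.078 ] sides 0.0626 0.0639 yaw 79.4 depthmed [0.4361 0.0418 0.0783]
px [293. 238.] xyz [ 0.4545 -0.1069  0.078 ] sides 0.0607 0.0603 yaw 88.6 depthmed [ 0.4546 -0.1069  0.0782]
px [328.1 174.6] xyz [ 0.6276 -0.2101  0.078 ] sides 0.0643 0.0645 yaw 3.4000000000000057 depthmed [ 0.6205 -0.2014  0.1345]
```

View pics/o_w.png

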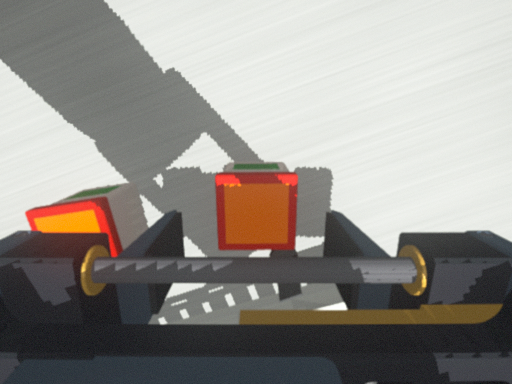

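The first tub is queued (y=-0.201). In the wrist view the second tub is centred and square between the fingers (columns 217–297). Descending.

```bash
python3 -m jog '[{"x":0,"y":0,"z":0.03,"wx":0,"wy":0,"wz":0},{"x":0,"y":0,"z":0.065,"wx":0,"wy":0,"wz":0},{"x":0,"y":0,"z":0.095,"wx":0,"wy":0,"wz":0},{"x":0,"y":0,"z":0.104,"wx":0,"wy":0,"wz":0},{"x":0,"y":0,"z":0.104,"wx":0,"wy":0,"wz":0}]' -1; python3 -m jog '[{"x":0,"y":0,"z":0,"wx":0,"wy":0,"wz":0},{"x":0,"y":0,"z":0,"wx":0,"wy":0,"wz":0},{"x":0,"y":0,"z":0,"wx":0,"wy":0,"wz":0},{"x":0,"y":0,"z":0,"wx":0,"wy":0,"wz":0},{"x":0,"y":0,"z":0,"wx":0,"wy":0,"wz":0},{"x":0,"y":0,"z":0,"wx":0,"wy":0,"wz":0}]' 1; python3 -m jog '[{"x":0,"y":0,"z":-0.02,"wx":0,"wy":0,"wz":0},{"x":0,"y":0,"z":-0.06,"wx":0,"wy":0,"wz":0},{"x":0,"y":0,"z":-0.1,"wx":0,"wy":0,"wz":0},{"x":0,"y":0,"z":-0.14,"wx":0,"wy":0,"wz":0},{"x":0,"y":0,"z":-0.14,"wx":0,"wy":0,"wz":0}]'; python3 - <<'E'
from h import *
plan_load(.094,.05)
E
```

```text
clock: 22.15
ee_pos: [0.4639, 0.1904, 0.0963]
eef_rot: [0.0, 0.169, 0.986, 0.0]
wrist_force: [1.4, 0.5, 0.4]
gripper_width: 0.999
clock: 22.75
ee_pos: [0.4646, 0.1909, 0.0972]
eef_rot: [0.001, 0.169, 0.986, 0.001]
wrist_force: [1.1, 1.8, 5.3]
gripper_width: 0.696
clock: 23.25
ee_pos: [0.4663, 0.1914, 0.242]
eef_rot: [0.006, 0.169, 0.986, 0.004]
wrist_force: [0.8, 0.0, -2.3]
gripper_width: 0.699
load target [0.6049 0.1358 0.2418] shift [-0.1492 -0.0061  0.0016] turn [-0.057  0.109  1.179] q6 -0.86 tcp [0.4663 0.1914 0.242 ] F [ 0.8  0.  -2.3] w 0.699
```

```bash
python3 -m jog '[{"x":-0.02,"y":0,"z":-0.02,"wx":0,"wy":0,"wz":0.15},{"x":-0.04,"y":0,"z":-0.02,"wx":0,"wy":0,"wz":0.3},{"x":-0.06,"y":0,"z":-0.02,"wx":0,"wy":0,"wz":0.45},{"x":-0.08,"y":0,"z":-0.02,"wx":-0.01,"wy":0.02,"wz":0.6},{"x":-0.1,"y":0,"z":-0.01,"wx":-0.02,"wy":0.05,"wz":0.75},{"x":-0.12,"y":-0.003,"z":-0.005,"wx":-0.035,"wy":0.07,"wz":0.9},{"x":-0.14,"y":-0.006,"z":0,"wx":-0.05,"wy":0.09,"wz":1.05},{"x":-0.149,"y":-0.006,"z":0,"wx":-0.057,"wy":0.109,"wz":1.18},{"x":-0.149,"y":-0.006,"z":0,"wx":-0.057,"wy":0.109,"wz":1.18}]'; python3 - <<'E'
from h import *
plan_load(.097,.007)
E
```

```text
clock: 24.15
ee_pos: [0.6049, 0.1347, 0.2408]
eef_rot: [-0.044, 0.689, 0.723, 0.04]
wrist_force: [-0.9, -0.4, -2.4]
gripper_width: 0.701
load target [0.6046 0.1406 0.2021] shift [0.0013 0.0002 0.0392] turn [-0.003  0.001 -0.003] q6 0.05 tcp [0.6049 0.1347 0.2408] F [-0.9 -0.4 -2.4] w 0.701
```

```bash
python3 -m jog '[{"x":0.001,"y":0,"z":0.012,"wx":0,"wy":0,"wz":0},{"x":0.001,"y":0,"z":0.025,"wx":0,"wy":0,"wz":0},{"x":0.001,"y":0,"z":0.036,"wx":0,"wy":0,"wz":0},{"x":0.001,"y":0,"z":0.041,"wx":0,"wy":0,"wz":0},{"x":0.001,"y":0,"z":0.044,"wx":0,"wy":0,"wz":0},{"x":0.001,"y":0,"z":0.044,"wx":0,"wy":0,"wz":0}]'; python3 - <<'E'
from h import *
plan_load(.097,0)
im,d=ctrl.read_camera('wrist');cv2.imwrite('pics/p_w.png',im[:,:,::-1])
E
```

```text
clock: 24.75
ee_pos: [0.6042, 0.1411, 0.1969]
eef_rot: [-0.044, 0.689, 0.723, 0.039]
wrist_force: [0.4, 0.5, -1.7]
gripper_width: 0.7
load target [0.6046 0.1414 0.1952] shift [0.0001 0.0004 0.0018] turn [-0.004  0.001 -0.003] q6 0.05 tcp [0.6042 0.1411 0.1969] F [ 0.4  0.5 -1.7] w 0.7
```

View pics/p_w.png

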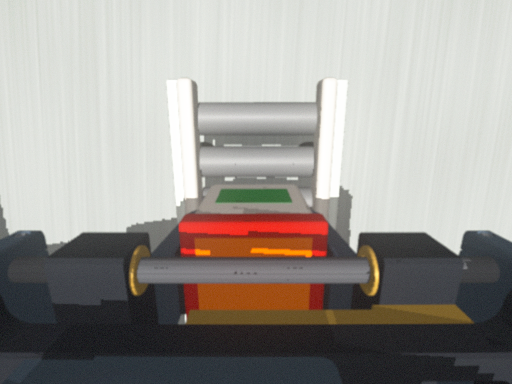

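The tub sits centred between the guides. Lowering the last 2 mm, then releasing.

```bash
python3 -m jog '[{"x":0,"y":0,"z":0.002,"wx":0,"wy":0,"wz":0},{"x":0,"y":0,"z":0.003,"wx":0,"wy":0,"wz":0},{"x":0,"y":0,"z":0.003,"wx":0,"wy":0,"wz":0}]'; python3 -m jog '[{"x":0,"y":0,"z":0,"wx":0,"wy":0,"wz":0},{"x":0,"y":0,"z":0,"wx":0,"wy":0,"wz":0},{"x":0,"y":0,"z":0,"wx":0,"wy":0,"wz":0},{"x":0,"y":0,"z":0,"wx":0,"wy":0,"wz":0},{"x":0,"y":0,"z":0,"wx":0,"wy":0,"wz":0},{"x":0,"y":0,"z":0,"wx":0,"wy":0,"wz":0},{"x":0,"y":0,"z":0,"wx":0,"wy":0,"wz":0},{"x":0,"y":0,"z":0,"wx":0,"wy":0,"wz":0},{"x":0,"y":0,"z":0,"wx":0,"wy":0,"wz":0},{"x":0,"y":0,"z":0,"wx":0,"wy":0,"wz":0}]' -1;python3 -m jog '[{"x":0,"y":0,"z":-0.03,"wx":0,"wy":-0.05,"wz":0},{"x":0,"y":0,"z":-0.06,"wx":0,"wy":-0.115,"wz":0},{"x":0.03,"y":-0.03,"z":-0.07,"wx":0,"wy":-0.12,"wz":0},{"x":0.04,"y":-0.07,"z":-0.07,"wx":0,"wy":-0.12,"wz":0},{"x":0.05,"y":-0.11,"z":-0.07,"wx":0,"wy":-0.12,"wz":0},{"x":0.06,"y":-0.15,"z":-0.07,"wx":0,"wy":-0.12,"wz":0},{"x":0.06,"y":-0.15,"z":-0.07,"wx":0,"wy":-0.12,"wz":0}]' -1;python3 - <<'E'
from h import *
tubs(.078,'t6')
plan([.4362,.041,.20],np.radians(-10.7))
E
```

```text
clock: 25.1
ee_pos: [0.6048, 0.1414, 0.1951]
eef_rot: [-0.044, 0.689, 0.723, 0.04]
wrist_force: [-1.0, -0.4, -0.1]
gripper_width: 0.7
clock: 26.1
ee_pos: [0.6048, 0.1414, 0.1951]
eef_rot: [-0.044, 0.689, 0.723, 0.04]
wrist_force: [0.0, 0.1, 0.8]
gripper_width: 0.997
clock: 26.8
ee_pos: [0.448, 0.1855, 0.2723]
eef_rot: [-0.001, 0.689, 0.725, -0.002]
wrist_force: [1.4, 0.5, 0.3]
gripper_width: 1.002
px [239.3 246. ] xyz [0.4362 0.0415 0.078 ] sides 0.0626 0.0639 yaw 79.4 depthmed [0.4361 0.0417 0.0778]
px [293. 238.] xyz [ 0.4545 -0.1069  0.078 ] sides 0.0607 0.0603 yaw 88.6 depthmed [ 0.4546 -0.1069  0.0777]
px [316.3 175.3] xyz [ 0.6264 -0.1772  0.078 ] sides 0.1305 0.0652 yaw 2.700000000000003 depthmed [ 0.6194 -0.1693  0.1387]
shift [-0.1436 -0.0217  0.0727] turn [-0.002  0.001  0.237] q6 0.32 tcp [0.4507 0.1856 0.2726]
```

View pics/t6.png

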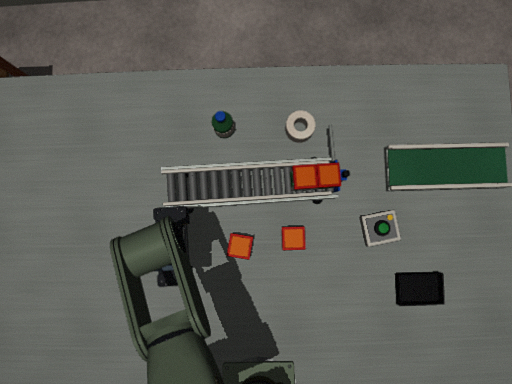

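Two tubs are queued at px (305–328,176). Next, the third tub at (240,246).

```bash
python3 -m jog '[{"x":-0.04,"y":-0.01,"z":0,"wx":0,"wy":0,"wz":0.1},{"x":-0.09,"y":-0.02,"z":0.02,"wx":0,"wy":0,"wz":0.237},{"x":-0.13,"y":-0.022,"z":0.05,"wx":0,"wy":0,"wz":0.237},{"x":-0.144,"y":-0.022,"z":0.07,"wx":0,"wy":0,"wz":0.237},{"x":-0.144,"y":-0.022,"z":0.073,"wx":0,"wy":0,"wz":0.237},{"x":-0.144,"y":-0.022,"z":0.073,"wx":0,"wy":0,"wz":0.237}]' -1;python3 - <<'E'
from h import *
plan([.4362,.0412,.096],np.radians(-10.7))
im,d=ctrl.read_camera('wrist');cv2.imwrite('pics/q_w.png',im[:,:,::-1])
E
```

```text
clock: 27.45
ee_pos: [0.4368, 0.0403, 0.1995]
eef_rot: [-0.001, 0.77, 0.638, -0.001]
wrist_force: [0.1, 0.1, 0.3]
gripper_width: 0.998
shift [ 0.0008 -0.0006  0.1035] turn [-0.002  0.001 -0.001] q6 0.25 tcp [0.4368 0.0403 0.1995]
```

View pics/q_w.png

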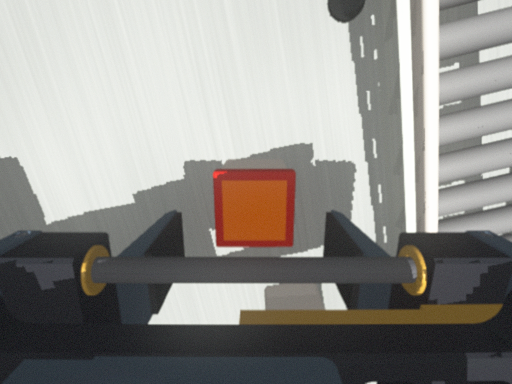

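The lid is centred between the jaws (columns 214–295), and the guide is clear. Picking.

```bash
python3 -m jog '[{"x":0,"y":0,"z":0.03,"wx":0,"wy":0,"wz":0},{"x":0,"y":0,"z":0.065,"wx":0,"wy":0,"wz":0},{"x":0,"y":0,"z":0.095,"wx":0,"wy":0,"wz":0},{"x":0,"y":0,"z":0.104,"wx":0,"wy":0,"wz":0},{"x":0,"y":0,"z":0.104,"wx":0,"wy":0,"wz":0}]' -1; python3 -m jog '[{"x":0,"y":0,"z":0,"wx":0,"wy":0,"wz":0},{"x":0,"y":0,"z":0,"wx":0,"wy":0,"wz":0},{"x":0,"y":0,"z":0,"wx":0,"wy":0,"wz":0},{"x":0,"y":0,"z":0,"wx":0,"wy":0,"wz":0},{"x":0,"y":0,"z":0,"wx":0,"wy":0,"wz":0},{"x":0,"y":0,"z":0,"wx":0,"wy":0,"wz":0}]' 1; python3 -m jog '[{"x":0,"y":0,"z":-0.02,"wx":0,"wy":0,"wz":0},{"x":0,"y":0,"z":-0.06,"wx":0,"wy":0,"wz":0},{"x":0,"y":0,"z":-0.1,"wx":0,"wy":0,"wz":0},{"x":0,"y":0,"z":-0.14,"wx":0,"wy":0,"wz":0},{"x":0,"y":0,"z":-0.15,"wx":0,"wy":0,"wz":0}]'; python3 - <<'E'
from h import *
plan_load(.096,.05)
E
```

```text
clock: 28.0
ee_pos: [0.4376, 0.0416, 0.0961]
eef_rot: [-0.0, 0.77, 0.639, -0.0]
wrist_force: [-0.2, 0.2, 1.4]
gripper_width: 1.002
clock: 28.6
ee_pos: [0.4377, 0.0417, 0.0968]
eef_rot: [-0.0, 0.77, 0.638, -0.0]
wrist_force: [-1.6, 1.2, 6.5]
gripper_width: 0.693
clock: 29.1
ee_pos: [0.4394, 0.0417, 0.2507]
eef_rot: [0.002, 0.77, 0.638, 0.003]
wrist_force: [0.2, 0.5, -3.1]
gripper_width: 0.698
load target [0.6049 0.1355 0.2438] shift [0.1228 0.1452 0.0083] turn [ 0.022  0.118 -0.236] q6 0.25 tcp [0.4394 0.0417 0.2507] F [ 0.2  0.5 -3.1] w 0.698
```

```bash
python3 -m jog '[{"x":0.025,"y":0.03,"z":0,"wx":0,"wy":0,"wz":-0.05},{"x":0.05,"y":0.06,"z":0,"wx":0,"wy":0.03,"wz":-0.12},{"x":0.075,"y":0.09,"z":0,"wx":0.01,"wy":0.06,"wz":-0.236},{"x":0.1,"y":0.12,"z":0.003,"wx":0.02,"wy":0.118,"wz":-0.236},{"x":0.123,"y":0.145,"z":0.008,"wx":0.022,"wy":0.118,"wz":-0.236},{"x":0.123,"y":0.145,"z":0.008,"wx":0.022,"wy":0.118,"wz":-0.236},{"x":0.123,"y":0.145,"z":0.008,"wx":0.022,"wy":0.118,"wz":-0.236}]'; python3 - <<'E'
from h import *
plan_load(.097,.0)
E
```

```text
clock: 29.8
ee_pos: [0.6041, 0.1356, 0.2415]
eef_rot: [-0.045, 0.688, 0.724, 0.039]
wrist_force: [-0.6, 1.0, -2.6]
gripper_width: 0.703
load target [0.6046 0.1414 0.1952] shift [0.0002 0.001  0.0467] turn [-0.005  0.001 -0.   ] q6 0.05 tcp [0.6041 0.1356 0.2415] F [-0.6  1.  -2.6] w 0.703
```

```bash
python3 -m jog '[{"x":0,"y":0,"z":0.012,"wx":0,"wy":0,"wz":0},{"x":0,"y":0.0,"z":0.025,"wx":0,"wy":0,"wz":0},{"x":0,"y":0.001,"z":0.036,"wx":0,"wy":0,"wz":0},{"x":0,"y":0.001,"z":0.043,"wx":0,"wy":0,"wz":0},{"x":0,"y":0.001,"z":0.046,"wx":0,"wy":0,"wz":0},{"x":0,"y":0.001,"z":0.047,"wx":0,"wy":0,"wz":0}]'; python3 - <<'E'
from h import *
plan_load(.097,0)
im,d=ctrl.read_camera('wrist');cv2.imwrite('pics/r_w.png',im[:,:,::-1])
plan_load(.097,0)
E
```

```text
clock: 30.4
ee_pos: [0.6045, 0.1412, 0.195]
eef_rot: [-0.045, 0.688, 0.724, 0.039]
wrist_force: [-0.5, -0.6, -1.2]
gripper_width: 0.7
load target [0.6046 0.1414 0.1952] shift [ 0.0002  0.0001 -0.0001] turn [-0.005  0.001 -0.   ] q6 0.05 tcp [0.6045 0.1412 0.195 ] F [-0.5 -0.6 -1.2] w 0.7
load target [0.6046 0.1414 0.1952] shift [ 0.0002 -0.     -0.    ] turn [-0.004  0.001 -0.   ] q6 0.05 tcp [0.6046 0.1412 0.1951] F [-0.6 -0.3 -2.9] w 0.699
```

View pics/r_w.png

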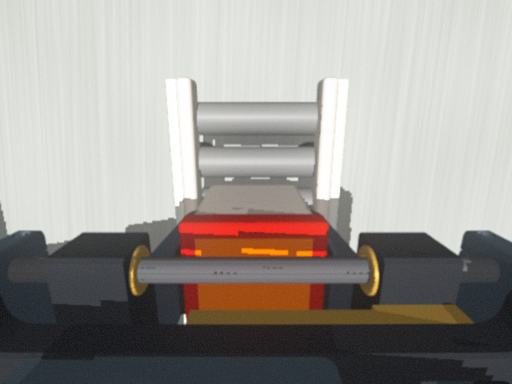

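Centred as before, and contact is just starting. Lowering 1–2 mm more, then releasing.

```bash
python3 -m jog '[{"x":0,"y":0,"z":0.001,"wx":0,"wy":0,"wz":0},{"x":0,"y":0,"z":0.002,"wx":0,"wy":0,"wz":0},{"x":0,"y":0,"z":0.002,"wx":0,"wy":0,"wz":0}]'; python3 -m jog '[{"x":0,"y":0,"z":0,"wx":0,"wy":0,"wz":0},{"x":0,"y":0,"z":0,"wx":0,"wy":0,"wz":0},{"x":0,"y":0,"z":0,"wx":0,"wy":0,"wz":0},{"x":0,"y":0,"z":0,"wx":0,"wy":0,"wz":0},{"x":0,"y":0,"z":0,"wx":0,"wy":0,"wz":0},{"x":0,"y":0,"z":0,"wx":0,"wy":0,"wz":0},{"x":0,"y":0,"z":0,"wx":0,"wy":0,"wz":0},{"x":0,"y":0,"z":0,"wx":0,"wy":0,"wz":0},{"x":0,"y":0,"z":0,"wx":0,"wy":0,"wz":0},{"x":0,"y":0,"z":0,"wx":0,"wy":0,"wz":0}]' -1;python3 -m jog '[{"x":0,"y":0,"z":-0.03,"wx":0,"wy":-0.05,"wz":0},{"x":0,"y":0,"z":-0.06,"wx":0,"wy":-0.115,"wz":0},{"x":0,"y":-0.03,"z":-0.07,"wx":0,"wy":-0.12,"wz":0},{"x":0,"y":-0.07,"z":-0.07,"wx":0,"wy":-0.12,"wz":0},{"x":0,"y":-0.11,"z":-0.07,"wx":0,"wy":-0.12,"wz":0},{"x":0,"y":-0.15,"z":-0.07,"wx":0,"wy":-0.12,"wz":0},{"x":0,"y":-0.15,"z":-0.07,"wx":0,"wy":-0.12,"wz":0}]' -1;python3 - <<'E'
from h import *
tubs(.078,'t7')
plan([.4545,-.107,.20],np.radians(-1.4))
E
```

```text
clock: 30.75
ee_pos: [0.6048, 0.1415, 0.1948]
eef_rot: [-0.044, 0.688, 0.724, 0.04]
wrist_force: [-3.3, -0.8, 6.0]
gripper_width: 0.701
clock: 31.75
ee_pos: [0.6048, 0.1415, 0.1948]
eef_rot: [-0.044, 0.688, 0.724, 0.04]
wrist_force: [0.3, 0.3, 0.4]
gripper_width: 1.002
clock: 32.45
ee_pos: [0.4505, 0.1249, 0.2645]
eef_rot: [-0.002, 0.688, 0.725, -0.003]
wrist_force: [0.2, 0.6, 0.1]
gripper_width: 0.996
px [293. 238.] xyz [ 0.4545 -0.1069  0.078 ] sides 0.0607 0.0603 yaw 88.6 depthmed [ 0.4543 -0.1069  0.078 ]
px [304.3 176.2] xyz [ 0.6247 -0.1437  0.078 ] sides 0.1971 0.0658 yaw 2.700000000000003 depthmed [ 0.6174 -0.1368  0.1422]
shift [-0.232  -0.011   0.0653] turn [-0.002  0.001  0.076] q6 0.19 tcp [0.4536 0.1253 0.2651]
```

View pics/t7.png

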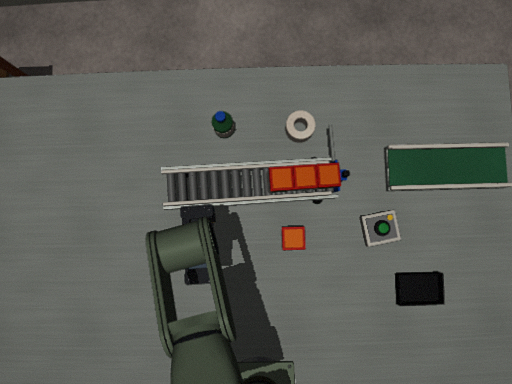

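Three are queued (px 270–340, row 177). The last tub is unmoved at (293,238).

```bash
python3 -m jog '[{"x":-0.04,"y":0,"z":0,"wx":0,"wy":0,"wz":0.076},{"x":-0.09,"y":-0.01,"z":0,"wx":0,"wy":0,"wz":0.076},{"x":-0.135,"y":-0.011,"z":0.01,"wx":0,"wy":0,"wz":0.076},{"x":-0.18,"y":-0.011,"z":0.03,"wx":0,"wy":0,"wz":0.076},{"x":-0.22,"y":-0.011,"z":0.055,"wx":0,"wy":0,"wz":0.076},{"x":-0.232,"y":-0.011,"z":0.065,"wx":0,"wy":0,"wz":0.076},{"x":-0.232,"y":-0.011,"z":0.065,"wx":0,"wy":0,"wz":0.076}]' -1;python3 - <<'E'
from h import *
plan([.4545,-.107,.096],np.radians(-1.4))
im,d=ctrl.read_camera('wrist');cv2.imwrite('pics/s_w.png',im[:,:,::-1])
E
```

```text
clock: 33.2
ee_pos: [0.4548, -0.1083, 0.1989]
eef_rot: [-0.002, 0.717, 0.697, -0.002]
wrist_force: [0.3, 0.8, 0.6]
gripper_width: 1.002
shift [0.0014 0.0002 0.1029] turn [-0.005  0.    -0.003] q6 -0.23 tcp [ 0.4548 -0.1083  0.1989]
```

View pics/s_w.png

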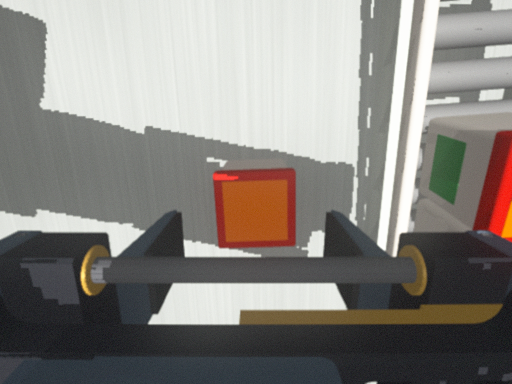

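The last tub is centred between the jaws (columns 214–296), and the body clears the guide. Picking.

```bash
python3 -m jog '[{"x":0.001,"y":0,"z":0.03,"wx":0,"wy":0,"wz":0},{"x":0.001,"y":0,"z":0.065,"wx":0,"wy":0,"wz":0},{"x":0.001,"y":0,"z":0.095,"wx":0,"wy":0,"wz":0},{"x":0.001,"y":0,"z":0.103,"wx":0,"wy":0,"wz":0},{"x":0.001,"y":0,"z":0.103,"wx":0,"wy":0,"wz":0}]' -1; python3 -m jog '[{"x":0,"y":0,"z":0,"wx":0,"wy":0,"wz":0},{"x":0,"y":0,"z":0,"wx":0,"wy":0,"wz":0},{"x":0,"y":0,"z":0,"wx":0,"wy":0,"wz":0},{"x":0,"y":0,"z":0,"wx":0,"wy":0,"wz":0},{"x":0,"y":0,"z":0,"wx":0,"wy":0,"wz":0},{"x":0,"y":0,"z":0,"wx":0,"wy":0,"wz":0}]' 1; python3 -m jog '[{"x":0,"y":0,"z":-0.02,"wx":0,"wy":0,"wz":0},{"x":0,"y":0,"z":-0.06,"wx":0,"wy":0,"wz":0},{"x":0,"y":0,"z":-0.1,"wx":0,"wy":0,"wz":0},{"x":0,"y":0,"z":-0.14,"wx":0,"wy":0,"wz":0},{"x":0,"y":0,"z":-0.15,"wx":0,"wy":0,"wz":0}]'; python3 - <<'E'
from h import *
plan([.45,.1,.25],.051)
E
```

```text
clock: 33.75
ee_pos: [0.4553, -0.1052, 0.097]
eef_rot: [-0.001, 0.716, 0.698, -0.001]
wrist_force: [-0.4, -0.8, 1.1]
gripper_width: 1.003
clock: 34.35
ee_pos: [0.4558, -0.1053, 0.0979]
eef_rot: [-0.001, 0.716, 0.698, -0.001]
wrist_force: [0.0, 1.2, 5.9]
gripper_width: 0.703
clock: 34.85
ee_pos: [0.4577, -0.1058, 0.2519]
eef_rot: [0.003, 0.716, 0.698, 0.001]
wrist_force: [0.9, -0.2, -1.9]
gripper_width: 0.704
shift [ 0.2055 -0.0127  0.0015] turn [ 0.006  0.002 -0.076] q6 -0.23 tcp [ 0.4577 -0.1058  0.2519]
```

```bash
python3 -m jog '[{"x":0.03,"y":0,"z":0,"wx":0,"wy":0,"wz":0},{"x":0.07,"y":0,"z":0,"wx":0,"wy":0,"wz":-0.03},{"x":0.11,"y":-0.005,"z":0,"wx":0,"wy":0,"wz":-0.076},{"x":0.15,"y":-0.01,"z":0,"wx":0,"wy":0,"wz":-0.076},{"x":0.19,"y":-0.0127,"z":0,"wx":0,"wy":0,"wz":-0.076},{"x":0.205,"y":-0.0127,"z":0,"wx":0,"wy":0,"wz":-0.076},{"x":0.205,"y":-0.0127,"z":0,"wx":0,"wy":0,"wz":-0.076}]'; python3 - <<'E'
from h import *
plan_load(.097,.05)
E
```

```text
clock: 35.55
ee_pos: [0.4492, 0.1011, 0.2501]
eef_rot: [0.002, 0.688, 0.726, 0.0]
wrist_force: [-0.7, 0.1, -1.8]
gripper_width: 0.703
load target [0.6049 0.1354 0.2448] shift [0.0258 0.1573 0.0058] turn [0.003 0.122 0.004] q6 0.14 tcp [0.4492 0.1011 0.2501] F [-0.7  0.1 -1.8] w 0.703
```

```bash
python3 -m jog '[{"x":0.01,"y":0.03,"z":0,"wx":0,"wy":0.02,"wz":0},{"x":0.015,"y":0.07,"z":0,"wx":0,"wy":0.05,"wz":0},{"x":0.02,"y":0.11,"z":0,"wx":0,"wy":0.08,"wz":0},{"x":0.026,"y":0.145,"z":0.003,"wx":0,"wy":0.122,"wz":0},{"x":0.026,"y":0.157,"z":0.006,"wx":0,"wy":0.122,"wz":0},{"x":0.026,"y":0.157,"z":0.006,"wx":0,"wy":0.122,"wz":0},{"x":0.026,"y":0.157,"z":0.006,"wx":0,"wy":0.122,"wz":0}]'; python3 - <<'E'
from h import *
plan_load(.098,.0)
E
```

```text
clock: 36.25
ee_pos: [0.6033, 0.1347, 0.2435]
eef_rot: [-0.043, 0.687, 0.725, 0.041]
wrist_force: [-0.4, -0.1, -1.6]
gripper_width: 0.706
load target [0.6046 0.1413 0.1961] shift [0.0008 0.0017 0.0477] turn [-0.001  0.001  0.003] q6 0.05 tcp [0.6033 0.1347 0.2435] F [-0.4 -0.1 -1.6] w 0.706
```

```bash
python3 -m jog '[{"x":0,"y":0,"z":0.012,"wx":0,"wy":0,"wz":0},{"x":0,"y":0.0,"z":0.025,"wx":0,"wy":0,"wz":0},{"x":0,"y":0.001,"z":0.036,"wx":0,"wy":0,"wz":0},{"x":0,"y":0.001,"z":0.043,"wx":0,"wy":0,"wz":0},{"x":0,"y":0.001,"z":0.047,"wx":0,"wy":0,"wz":0},{"x":0,"y":0.001,"z":0.048,"wx":0,"wy":0,"wz":0},{"x":0,"y":0.001,"z":0.048,"wx":0,"wy":0,"wz":0}]'; python3 - <<'E'
from h import *
plan_load(.098,0)
im,d=ctrl.read_camera('wrist');cv2.imwrite('pics/u_w.png',im[:,:,::-1])
E
```

```text
clock: 36.95
ee_pos: [0.6041, 0.1406, 0.196]
eef_rot: [-0.043, 0.686, 0.725, 0.041]
wrist_force: [-0.3, 0.5, -1.7]
gripper_width: 0.705
load target [0.6046 0.1413 0.1961] shift [ 0.0007  0.0006 -0.0001] turn [-0.     0.001  0.003] q6 0.04 tcp [0.6041 0.1406 0.196 ] F [-0.3  0.5 -1.7] w 0.705
```

View pics/u_w.png

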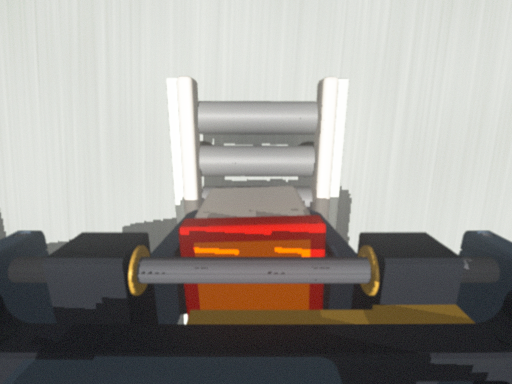

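Centred. Final lowering and release.

```bash
python3 -m jog '[{"x":0,"y":0,"z":0.001,"wx":0,"wy":0,"wz":0},{"x":0,"y":0,"z":0.002,"wx":0,"wy":0,"wz":0},{"x":0,"y":0,"z":0.003,"wx":0,"wy":0,"wz":0}]'; python3 -m jog '[{"x":0,"y":0,"z":0,"wx":0,"wy":0,"wz":0},{"x":0,"y":0,"z":0,"wx":0,"wy":0,"wz":0},{"x":0,"y":0,"z":0,"wx":0,"wy":0,"wz":0},{"x":0,"y":0,"z":0,"wx":0,"wy":0,"wz":0},{"x":0,"y":0,"z":0,"wx":0,"wy":0,"wz":0},{"x":0,"y":0,"z":0,"wx":0,"wy":0,"wz":0},{"x":0,"y":0,"z":0,"wx":0,"wy":0,"wz":0},{"x":0,"y":0,"z":0,"wx":0,"wy":0,"wz":0},{"x":0,"y":0,"z":0,"wx":0,"wy":0,"wz":0},{"x":0,"y":0,"z":0,"wx":0,"wy":0,"wz":0}]' -1;python3 -m jog '[{"x":0,"y":0,"z":-0.03,"wx":0,"wy":-0.05,"wz":0},{"x":0,"y":0,"z":-0.07,"wx":0,"wy":-0.115,"wz":0},{"x":0,"y":-0.03,"z":-0.09,"wx":0,"wy":-0.12,"wz":0},{"x":0,"y":-0.07,"z":-0.09,"wx":0,"wy":-0.12,"wz":0},{"x":0,"y":-0.11,"z":-0.09,"wx":0,"wy":-0.12,"wz":0},{"x":0,"y":-0.15,"z":-0.09,"wx":0,"wy":-0.12,"wz":0},{"x":0,"y":-0.15,"z":-0.09,"wx":0,"wy":-0.12,"wz":0}]' -1;python3 - <<'E'
from h import *
tubs(.078,'t8')
plan([.4755,-.363,.22])
E
```

```text
clock: 37.3
ee_pos: [0.6045, 0.1408, 0.1957]
eef_rot: [-0.042, 0.686, 0.725, 0.042]
wrist_force: [-4.4, -2.5, 15.0]
gripper_width: 0.706
clock: 38.3
ee_pos: [0.6045, 0.1408, 0.1957]
eef_rot: [-0.042, 0.686, 0.725, 0.042]
wrist_force: [0.9, -0.1, -0.6]
gripper_width: 0.998
clock: 39.0
ee_pos: [0.4501, 0.1214, 0.2846]
eef_rot: [-0.0, 0.687, 0.726, -0.001]
wrist_force: [1.0, 0.2, 0.5]
gripper_width: 0.996
px [292.4 177.2] xyz [ 0.6229 -0.1105  0.078 ] sides 0.2645 0.0664 yaw 2.200000000000003 depthmed [ 0.6154 -0.1038  0.1461]
shift [-0.4853 -0.0043  0.0653] turn None q6 0.18 tcp [0.453  0.1218 0.2851]
```

View pics/t8.png

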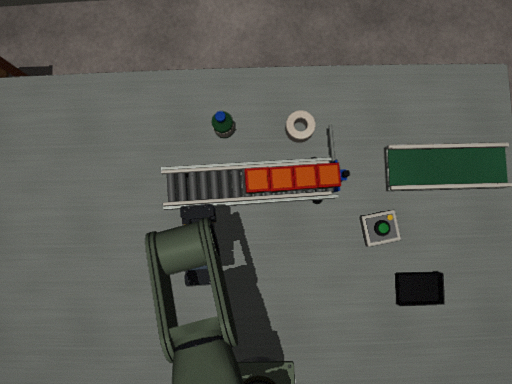

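All four are queued (px 246–340). A quick lid-height check, then on to the button.

```bash
python3 -m jog '[{"x":-0.05,"y":0,"z":0,"wx":0,"wy":0,"wz":0},{"x":-0.1,"y":0,"z":0,"wx":0,"wy":0,"wz":0},{"x":-0.15,"y":0,"z":0,"wx":0,"wy":0,"wz":0},{"x":-0.2,"y":0,"z":0,"wx":0,"wy":0,"wz":0},{"x":-0.25,"y":0,"z":0,"wx":0,"wy":0,"wz":0},{"x":-0.3,"y":0,"z":0,"wx":0,"wy":0,"wz":0},{"x":-0.35,"y":0,"z":0,"wx":0,"wy":0,"wz":0},{"x":-0.4,"y":0,"z":0.01,"wx":0,"wy":0,"wz":0},{"x":-0.45,"y":-0.004,"z":0.02,"wx":0,"wy":0,"wz":0},{"x":-0.485,"y":-0.004,"z":0.05,"wx":0,"wy":0,"wz":0},{"x":-0.485,"y":-0.004,"z":0.06,"wx":0,"wy":0,"wz":0},{"x":-0.485,"y":-0.004,"z":0.06,"wx":0,"wy":0,"wz":0}]' 1;python3 - <<'E'
from h import *
plan([.4755,-.363,.136],.051)
p=ctrl.camera_params('top');im,d=ctrl.read_camera('top')
cv2.imwrite('pics/t9.png',im[:,:,::-1])
m=redm(im); m[:, :240]=0
vv,uu=np.nonzero(m&(d>0)); P=deppts(p,np.c_[uu,vv],d[vv,uu])
n=np.array([.051*.12,-.1197,.9928]); 
O=np.array([.6115,.005,.081]); hgt=(P-O)@n; ly=(P-O)@np.array([-.051,.991,.12])
for c in (-.2,-.136,-.072,-.008):
    k=(abs(ly-c)<.022)&(abs((P-O)@np.array([.9987,.051,0]))<.022); print(c,k.sum(),'lid height',np.median(hgt[k]).round(4),'xoff',)
pw=ctrl.camera_params('wrist');im,d=ctrl.read_camera('wrist');cv2.imwrite('pics/v_w.png',im[:,:,::-1])
h=hsv(im);g=(abs(h[...,0].astype(int)-65)<15)&(h[...,1]>140)&(h[...,2]>40)
for c in blobs(g,200):
    (u,v),(a,b),_=cv2.minAreaRect(c); print('green',u,v,a,b,onz(pw,[(u,v)],.056),d[int(v),int(u)] )
E
```

```text
clock: 40.25
ee_pos: [0.4754, -0.3633, 0.2227]
eef_rot: [-0.001, 0.688, 0.726, 0.001]
wrist_force: [-0.2, 0.8, 0.3]
gripper_width: 0.009
shift [0.     0.0001 0.0867] turn [-0.    -0.003  0.002] q6 -0.73 tcp [ 0.4754 -0.3633  0.2227]
-0.2 261 lid height 0.0775 xoff
-0.136 271 lid height 0.0781 xoff
-0.072 272 lid height 0.0779 xoff
-0.008 276 lid height 0.0774 xoff
```

View pics/v_w.png

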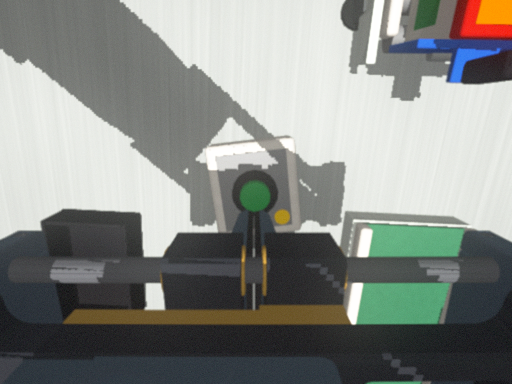

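View pics/t9.png

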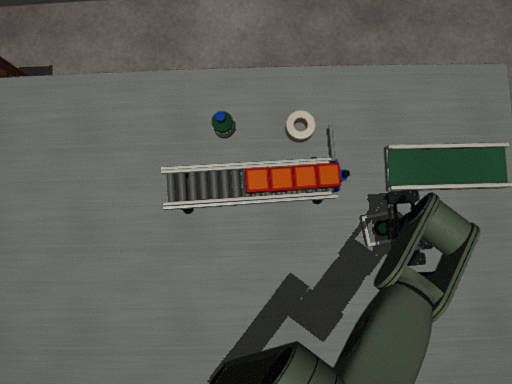

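All four lids measure 77.5–78 mm above the rollers, so they are still home. In the wrist view the closed fingertips line up with the green button (255,195). Pressing.

```bash
python3 -m jog '[{"x":0,"y":0,"z":0.03,"wx":0,"wy":0,"wz":0},{"x":0,"y":0,"z":0.06,"wx":0,"wy":0,"wz":0},{"x":0,"y":0,"z":0.08,"wx":0,"wy":0,"wz":0},{"x":0,"y":0,"z":0.084,"wx":0,"wy":0,"wz":0},{"x":0,"y":0,"z":0.088,"wx":0,"wy":0,"wz":0},{"x":0,"y":0,"z":0.091,"wx":0,"wy":0,"wz":0},{"x":0,"y":0,"z":0.091,"wx":0,"wy":0,"wz":0}]' 1
```

```text
clock: 41.05
ee_pos: [0.4777, -0.3625, 0.1359]
eef_rot: [0.003, 0.687, 0.726, 0.002]
wrist_force: [0.8, 0.5, 2.1]
gripper_width: 0.006
```

```bash
python3 -m jog '[{"x":0,"y":0,"z":0.003,"wx":0,"wy":0,"wz":0},{"x":0,"y":0,"z":0.006,"wx":0,"wy":0,"wz":0},{"x":0,"y":0,"z":0.008,"wx":0,"wy":0,"wz":0},{"x":0,"y":0,"z":0.009,"wx":0,"wy":0,"wz":0},{"x":0,"y":0,"z":0.009,"wx":0,"wy":0,"wz":0}]' 1
```

```text
clock: 41.55
ee_pos: [0.4779, -0.3626, 0.1303]
eef_rot: [0.004, 0.687, 0.726, 0.002]
wrist_force: [-4.3, 4.0, 20.9]
gripper_width: 0.009
```

The button bottomed (about 6 mm travel, 21 N against a hard stop). A slight extra push to confirm, then letting go.

```bash
python3 -m jog '[{"x":0,"y":0,"z":0.003,"wx":0,"wy":0,"wz":0},{"x":0,"y":0,"z":0.003,"wx":0,"wy":0,"wz":0}]' 1; python3 -m jog '[{"x":0,"y":0,"z":-0.02,"wx":0,"wy":0,"wz":0},{"x":0,"y":0,"z":-0.06,"wx":0,"wy":0,"wz":0},{"x":0,"y":-0.03,"z":-0.1,"wx":0,"wy":0,"wz":0},{"x":0,"y":-0.08,"z":-0.13,"wx":0,"wy":0,"wz":0},{"x":0,"y":-0.12,"z":-0.15,"wx":0,"wy":0,"wz":0},{"x":0,"y":-0.12,"z":-0.15,"wx":0,"wy":0,"wz":0},{"x":0,"y":-0.12,"z":-0.15,"wx":0,"wy":0,"wz":0}]' 1; python3 - <<'E'
from h import *
tubs(.078,'t10')
p=ctrl.camera_params('top');im,d=ctrl.read_camera('top');print('button',deppts(p,[(383,228)],[d[228,383]]))
im,d=ctrl.read_camera('scene');cv2.imwrite('pics/x_s.png',im[:,:,::-1]); print(tcp()[2]['wrist_force'])
E
```

```text
clock: 41.75
ee_pos: [0.4778, -0.3626, 0.1304]
eef_rot: [0.004, 0.687, 0.726, 0.002]
wrist_force: [-5.1, 4.0, 19.2]
gripper_width: 0.004
clock: 42.45
ee_pos: [0.3562, -0.3691, 0.28]
eef_rot: [0.006, 0.688, 0.726, 0.002]
wrist_force: [0.1, 0.1, -0.8]
gripper_width: 0.006
px [292.4 177.2] xyz [ 0.6229 -0.1104  0.078 ] sides 0.2643 0.0665 yaw 2.200000000000003 depthmed [ 0.6154 -0.1038  0.1463]
button [[ 0.47525071 -0.3631939   0.05536187]]
[0.95731576 0.02807325 0.3501577 ]
```

View pics/t10.png

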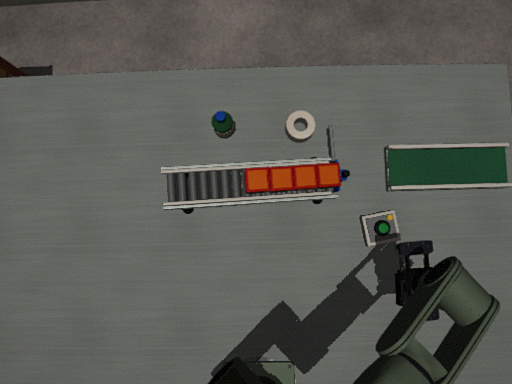

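View pics/x_s.png

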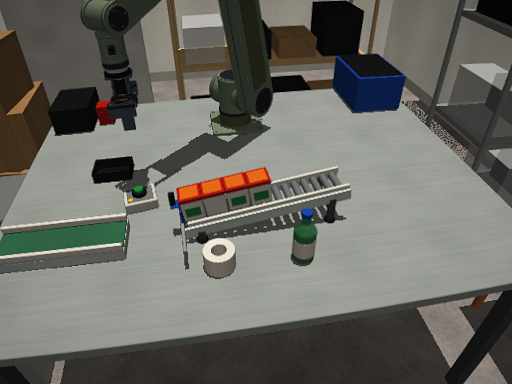

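Four tubs are queued upright against the stop, the button is back up at 55 mm, and the arm is clear. Handing in.

```bash
python3 -c "
from workcell import ctrl
print(ctrl.sign_off())"
```

```text
the job is handed in; nothing more can be done
None
```

I finished the job in order and handed it in at about 42 s; the sign-off gives no verdict. I slid the stop across, pressed the four lids home, set the four closed tubs one by one on the rollers, then pressed the green button and let go.

**Last checks:**
- **Stop:** it ran into a hard limit at 23 N after about 70 mm of travel rather than the full 88 mm. Its post sits on the lane's centre line, so I took it as starting partly across and now fully home.
- **Lids:** each measures 77.5 to 78 mm above the rollers, against 78 mm when fully home.
- **Queue:** the tubs stand upright and touching, and did not move while the button was pressed.
- **Button:** it bottomed after about 6 mm at 21 N, and reads back at its starting height.
- **Bystanders:** the label roll and bottle are in their original places, and the arm is clear of everything.

**Worth noting:**
- **First lid:** pressing it briefly read 52 N through the fingertips, more than needed, so I eased off on the others.
- **Grip width:** the gripper read about 63.5 mm on every tub, not the 60 mm body width. I regripped the first tub lower and it read the same, so the fingers may have touched the lid skirts. No lid shifted.

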